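# Right the fallen bottle, clamp it on the shaker and start it

## Task

A bottle has fallen over on the bench. Stand it upright on the shaker's platform between the two clamping bars without dropping it, then slide the loose bar up against it until it is held between both bars without play. Only then flip up the guard hood on the control panel until it stays open by itself and press the start button under it fully down; leave the hood open and the other things on the bench where they are.

Things in the scene. Friction and masses are not known exactly. Their poses are not given: they have to be found in the camera images.
- bottle: white round reagent bottle, white screw cap, 134 mm tall, 0.25 to 0.4 kg: straight body 62 mm across up to 75 mm from its base, then a shoulder, cap 41 mm across from 106 to 133 mm. At the start it lies on its side on the bench, its cap pointing to the left or away to the left (35 to 90 degrees left of straight ahead). Origin: centre of its base; z axis: along the bottle from base to cap
- bottle_cap (a point): point on the bottle's axis in the middle of its cap, 120 mm from the base
- shaker: low white orbital shaker fixed on the bench, 230 mm deep (x) by 200 mm wide (y). Origin: centre of its underside on the bench; x axis points from its front (control panel, towards the robot) to its back, y to its left, z up. Control panel in front, top at 60 mm; behind it the platform. A cloth-covered instrument up to 230 mm high stands close behind the shaker
- platform (a point): centre of the top of the shaker's rubber platform mat, 74 mm above the bench (axes as the shaker's). Two rails for the clamping bars run along y at x = -58 and +58 mm, up to 17 mm above the mat; the mat between them is free
- fixed_bar (a point): middle of the fixed clamping bar at the left of the platform: a rubber-covered round bar along x, 17 mm across, 100 mm long between end blocks that stand 40 mm above the mat; its axis is 30 mm above the mat at y = +76.5 mm from the platform's centre
- clamp_bar (a joint): travel in m of the loose clamping bar, parallel to the fixed one and just like it: 0 = fully right (axis at y = -76.5 mm from the platform's centre), growing to 0.100 as it slides left towards the fixed bar; 0 to 0.02 at the start. Takes 3 N to slide, stays where it is left. Gap between the bars = 136 mm minus this, so it meets a bottle that touches the fixed bar at about 0.075
- bar_mid (a point): middle of the loose bar's axis, 30 mm above the mat; bar 17 mm across
- guard (a joint): angle in rad of the grey guard hood over the start button: 0 shut, 1.80 fully open, leaning back; below 1.1 it falls shut by its weight, above 1.4 it falls open and stays. Hinged along y at its rear lower edge; its front rises and swings back, away from the robot. 58 mm long (x), 52 mm wide (y), from 3 to 24 mm above the panel when shut, free at its sides
- guard_hinge (a point): middle of the hood's hinge axis (the axis is parallel to the shaker's y), 3 mm above the panel. It turns with the hood
- guard_lip (a point): middle of the lip at the hood's front, 32 mm wide, 3 mm thick, sticking out 15 mm; 65 mm in front of the hinge and 17 mm higher when shut; moves with the hood
- start_button (a joint): press of the round white start button in m: 0 released, 0.005 fully down; springs back; 5 N for full travel
- start_button_top (a point): centre of the button's top, 30 mm across, 17 mm above the panel; pressed straight down
- cycler_corner (a point): obstacle: front right upper corner of the large fixed thermal cycler at the left; from here it reaches 340 mm to the left and 420 mm back, about 200 mm high (closed lid 250 mm, raised lid at its far left 470 mm)
- brown_bottle: bystander: brown bottle standing at the right, 70 mm across, 149 mm tall, loose; origin at its base
- small_bottle: bystander: small brown bottle standing behind the shaker, 46 mm across, 89 mm tall, loose; origin at its base
- timer: bystander: flat bench timer at the left in front, 64 x 64 x 19 mm, loose; origin at the centre of its underside

How it is judged (in metres and radians):
On the way, in this order (a step that is already met when the one before it is completed fails the run):
1. the bottle stands upright on the platform between the bars, released (angle between bottle's own z axis and vertical below 0.1 rad and z of bottle in the frame of platform between -0.004 and 0.004 m and x of bottle in the frame of platform between -0.03 and 0.03 m and y of bottle in the frame of platform between -0.042 and 0.042 m and contact force between the fingers and bottle below 0.1 N), for 0.2 s.
2. the loose bar holds the bottle against the fixed bar (value of joint clamp_bar above 0.0705 m and angle between bottle's own z axis and vertical below 0.1 rad and y of bottle in the frame of platform between 0.03 and 0.042 m), for 0.2 s.
3. the guard hood is open and stays open with nothing touching it (value of joint guard above 1.7 rad and contact force between each of the arm, the fingers and guard below 0.1 N), for 0.2 s.
4. the start button is pressed fully down (value of joint start_button above 0.004 m), for 0.05 s.
At the end, for the whole second after the job is handed in: Bottle upright (within 6 degrees) and still on the mat, within 30 mm of its middle along the bars, held between both bars with under 4.5 mm of play; hood open past 1.7 rad; start button was pressed at least 4 mm with the hood open and has sprung back (all of step 2 and z of bottle in the frame of platform between -0.004 and 0.004 m and x of bottle in the frame of platform between -0.03 and 0.03 m and linear speed of bottle below 0.02 m/s and value of joint guard above 1.7 rad and value of joint start_button below 0.001 m); the robot touches nothing.
It fails at once if the bottle is dropped or thrown: faster than 0.8 m/s out of the fingers (linear speed of bottle above 0.8 m/s and contact force between the fingers and bottle below 0.1 N).
It fails at once if the start button is pressed before the hood is open (value of joint start_button above 0.002 m and value of joint guard below 1 rad).
It fails at once if a bystander is moved by more than 30 mm or tipped (distance of any of brown_bottle, small_bottle, timer from where it was at the start of the episode above 0.03 m or angle between any of brown_bottle, small_bottle's own z axis and vertical above 0.3 rad).
It also fails if it takes over 72 s, if anything falls off the work surface, if the arm or the gripper's body presses on something with over 40 N, if the wrist force passes 120 N, or if a joint passes its speed limit or range.

## Robot

A 6-joint arm with a two-finger parallel gripper is mounted at the origin on a cart in front of the work surface, level with it; the furniture and walls round the work are solid. World frame = base frame: x ahead of the robot, y to its left, z up, the work surface at z = 0. Lengths are in mm, angles in rad, forces in N, time in s.
With the tool pointing down it reaches from about 275 to 750 mm from the base axis. Payload 10.2 kg.
Tool frame: the origin (TCP) lies midway between the tips of the shut fingers; the grasp point (between the pads) lies manip.hold_point_z behind it (manip.hold_point_z is the distance from the TCP to the grasp point, in mm); z points along the fingers, y is the line along which they close (so a half turn about z gives the same grasp; the last joint's range is limited). The gripper opens to 88 mm and grips with 3 to 60 N. Pads are 18 mm wide; open, the fingers measure 123 mm over their backs; the gripper's body (75 mm by 187 mm) begins 45 mm behind the grasp point.
Start: joints at [0.962, 0.313, 1.498, -0, 1.331, -0.223], TCP at [197.571, 486.412, 238.72] pointing down, gripper open.
Joint ranges: [-2.94, 2.94], [-0.97, 2.17], [0.19, 2.56], [-1.23, 4.37], [0.02, 3.11], [-2.88, 2.88]. Speed limits (rad/s): [2.39, 2.39, 3.01, 3.14, 3.14, 3.14].

## Interface

Orientations are given as a unit quaternion [x, y, z, w].
In Python, from cell import status, eyes, workorder, manip gives the robot as it stands.
- The arm moves only by the tool send_rows, never from a script. Its argument "series" is a list of rows, each an object with "grip": the finger opening in cm, from 0 to 8.81; "slide": the shift along the tool's x, y, z in cm, a list of three; "dr": the turn, a rotation vector about the tool's x, y, z in rad, a list of three. A call has 1 to 12 rows; each row shifts and turns the commanded pose from where the row before left it, along the tool's axes as they then stand; what a row does not reach is not made up. A row lasts 1/12 s, in which the tool goes at most 41.7 mm and 7.16 degrees, less where a joint would pass 70% of its speed; a pose out of reach is approached as far as the arm can. A call with a gripper value outside its range is refused whole. The fingers move at their own pace and stop on an object; "grip_force" is the grip in N (left out, the last holds). Time passes only in rows, so rows that do not move let the fingers close. It gives the time, the measured TCP pose, the force, the opening and the grip force at its end, in the units of the state.
- status.state(): the state, without advancing time (a new reading comes with each control period).
- eyes.grab_frame(name): name is "side" or "top" or "wrist"; returns (picture, depth): 384x512x3 uint8, blue, green, red; 384x512 float32, mm along the optical axis (not along the pixel's ray), 0 where there is no reading.
- eyes.get_calibration(name): a dict with "camera_matrix" (3x3 intrinsics, pixels), "world_to_cam" (4x4, takes a point from world to camera coordinates). Camera axes: x right, y up, looking along -z (the intrinsics and any distortion apply to the point x, -y, -z); pixel columns grow to the right and rows downward; lengths in mm; the calibration is good to about 2 mm. A picture is of the moment at which its call begins: read the wrist's pose just before it. get_calibration takes no time and is no camera call; for the wrist camera it gives the pose at the moment of the call.
- workorder.close_job(): hands the job in; it is judged then, once.
The state is a dict: "time_s": time; "joint_pos": joint angles; "qd": joint speeds; "joint_efforts": joint torques, N m; "eef_pos": TCP position; "eef_rot": TCP orientation; "ft_force": force on the tool from outside, world axes, zero at the start; "moment": the same for the moment, N m; "gripper_width": finger opening in mm; "finger_force": force on a finger pad.
Only numpy, scipy, OpenCV 4.12 (cv2) and the standard library are available. Lean on these libraries where they do the work, as an engineer would, in place of code of your own. Each camera call takes 0.05 s, during which the arm holds its last target. There are 200 camera calls.

## Working session

There is one attempt and no reset: what is moved stays moved. The work goes in short steps, Python scripts to look and compute and a tool call to move; the robot and the scene stay as the last step left them, time stands still between calls to the robot, and variables do not carry over. Pictures are saved under pics/ and viewed, at most 11 in all, crops included, and the job is handed in when it is done.

Besides the shell and the picture viewer there is one more tool, called after "Request:" as a command line: name --argument value ..., lists and objects as JSON in quotes. send_rows: Moves the arm, as the interface text tells. Its arguments: {"type":"object","properties":{"series":{"type":"array"},"grip_force":{"type":"number"}},"required":["series"]}

```bash
mkdir -p pics; ls
cat > h.py <<'E'
import numpy as np,cv2,sys
from cell import status,eyes,workorder,manip
from scipy.spatial.transform import Rotation as R
def cloud(name):
    c=eyes.get_calibration(name); im,d=eyes.grab_frame(name)
    K=np.array(c["camera_matrix"]);T=np.linalg.inv(np.array(c["world_to_cam"]))
    v,u=np.mgrid[:384,:512]
    P=np.stack([(u-K[0,2])/K[0,0]*d,-(v-K[1,2])/K[1,1]*d,-d],-1)
    return im,d,P@T[:3,:3].T+T[:3,3]
E
python3 - <<'E'
from h import *
print(status.state(),manip.hold_point_z)
ims=[]
for n in("side","top","wrist"):
    c=eyes.get_calibration(n);print(n,c)
    im,d,W=cloud(n);np.savez(f"{n}.npz",im=im,d=d,W=W);print((d>0).mean())
    cv2.imwrite(f"pics/{n}0.png",im)
E
```

```text
pics
{'time_s': 0.0, 'joint_pos': array([ 9.61597488e-01,  3.13420982e-01,  1.49841069e+00, -8.91251852e-06,
        1.33096539e+00, -2.23391603e-01]), 'qd': array([-2.42824242e-03, -8.87726039e-05, -1.07430106e-03,  1.15542975e-03,
        1.05525166e-03,  1.96556948e-03]), 'joint_efforts': array([-1.35055117e-03, -4.02193165e+01, -2.52274060e+01,  6.94217649e-02,
        3.50655697e-02, -9.19772469e-05]), 'eef_pos': array([197.43496015, 486.21187309, 238.18584266]), 'eef_rot': array([ 1.91708383e-01,  9.81451748e-01, -5.52522451e-04, -2.39557967e-04]), 'ft_force': array([0.17843142, 0.69035234, 0.59685094]), 'moment': array([ 0.00090943, -0.0124637 , -0.03257178]), 'finger_force': 0.0, 'gripper_width': 87.97724714448916} 18.700000000000003
side {'camera_matrix': array([[439.18195116,   0.        , 256.40477528],
       [  0.        , 439.18195116, 178.9960513 ],
       [  0.        ,   0.        ,   1.        ]]), 'world_to_cam': array([[-9.99813180e-01, -1.79620916e-02, -7.13926110e-03,
         5.76698943e+02],
       [ 5.17768092e-03, -6.04742979e-01,  7.96403868e-01,
        -1
[... 612 characters left out ...]
.91168944e-01,
        -1.47946268e+03],
       [ 0.00000000e+00,  0.00000000e+00,  0.00000000e+00,
         1.00000000e+00]])}
0.99603271484375
wrist {'camera_matrix': array([[321.81349915,   0.        , 252.39301546],
       [  0.        , 321.81349915, 189.64972474],
       [  0.        ,   0.        ,   1.        ]]), 'world_to_cam': array([[ 3.76112531e-01,  9.26573810e-01, -5.82110437e-04,
        -5.24238743e+02],
       [-8.87491008e-01,  3.60067458e-01, -2.87595437e-01,
         3.88771007e+01],
       [-2.66268801e-01,  1.08684865e-01,  9.57751808e-01,
        -3.88521067e+02],
       [ 0.00000000e+00,  0.00000000e+00,  0.00000000e+00,
         1.00000000e+00]])}
0.9960835774739584
```

View pics/side0.png

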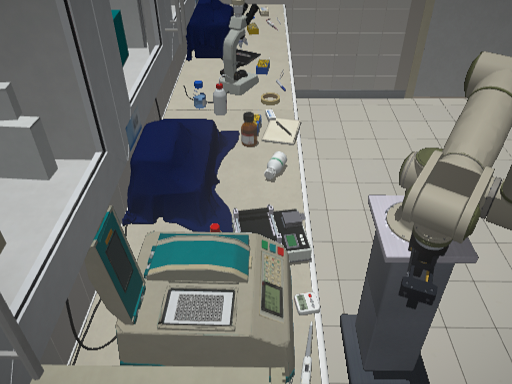

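View pics/top0.png

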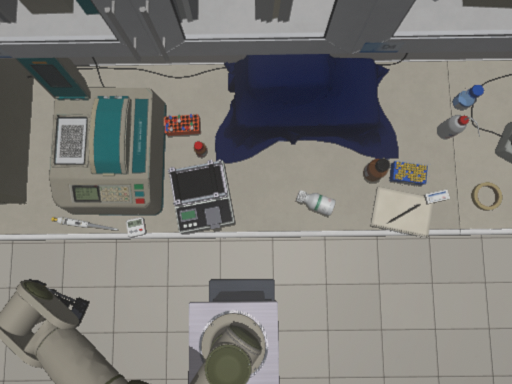

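The side view is taken from the left. The top view shows the white bottle lying at about (318,203) with its cap at (301,197), and the shaker at about (201,195) with its panel at rows 202–232. The hood is at about (214,216), the brown bottle at (378,168), the small bottle at (199,148), and the timer at (136,227). Next I'll measure with depth.

Run:
```python
from h import *
a=np.load("top.npz");im,W=a["im"],a["W"]
def crop(x0,x1,y0,y1,s):return cv2.resize(im[y0:y1,x0:x1],None,fx=s,fy=s,interpolation=cv2.INTER_CUBIC)
cv2.imwrite("pics/c1.png",crop(160,250,150,245,6))
for r in range(155,240,4):print(r,' '.join(f"{W[r,c,2]:4.0f}" for c in range(164,244,3)))
print("cols y at r200",W[200,164:244:3,1].round());print("rows x",W[155:240:4,200,0].round())
print("bottle")
for r in range(186,220,2):print(r,' '.join(f"{W[r,c,2]:4.0f}" for c in range(290,344,2)))
for n,(r,c) in dict(brown=(165,378),small=(146,199),timer=(227,136),cyc=(215,160),bench=(225,280)).items():print(n,W[r,c].round(1))
```

```text
155   29   -3   -5    1   -3    7    4    0   -2   -7   -6   13   30   24   -1   -8   -1   -4    9    8    3    8    7   10    4    8    0
159   26    0    2   -6   -6   -6    3   -2   -0   -5   -5   -5   -4   -2    0   -1   -5   -2    8    6    2    6   10    3    6   10    4
163   22   -5   -2    3    2   -6   -0    3    1    0   -3   -1   -8    1   -4  114  111   90   89   87   11   10    9    1   -7   -3   -5
167   19    2   -3  112   -2   -1    4   -7   85   91   87   85   71   72   75  110  116   75   68   70   47    2   -1   -0    1    2    5
171   22   -2  109  112   91   74   67   69   76   76   69   73   73   70   73   71  110   71   75   69   55    9    2   -0    1   -2   -5
175   19    0   76  111   78   74   74   77   69   73   73   71   70   73   71   72  115   71   74   73   62    4   -1   -1   -5    1   -4
179   21   -7   58  110  109   72   70   76   70   73   72   75   71   69   70   74  114  109   71   73   65   14   -4   -1    1   -2   -2
183    2    5   -2  108  111   76   71   68   74   72   77   69   74   73   73   74  111  108   72   76   69   52    7   -2   -
[... 4034 characters left out ...]
   -1   -2
212   -7   -4    6   -2   -2   -1    1    5   -4   -3    2    1   -1   -3   -3   30   43   44   55   55   48    1    2    6    2   -3   -3
214   -1   -7   -5    3    1    2   -4   -1   -2   -0    1  -10   -2   -9    0    2  -10   -1   37   43   36    6   -1   -6    1    4   -4
216   -2   -0 1539    0    4    2   -2   -4   -8   -5    2   -1   -2   -0   -7   -2  -10    0    3   -1    2   -3   -1   -5    3    4   -3
218   -3   -4   -1    2   -6   -2   -4   -1   -3   -3   -4    0   -2    8   -3   -0   -2    0    3    0   -1   -4    0    3   -5   -0   -6
brown [ 612.8 -499.7  150. ]
small [701.  113.2  86.3]
timer [419.5 348.9  19.8]
cyc [463.9 268.5  -5.5]
bench [ 422.  -174.1   -2.3]
```

View pics/c1.png

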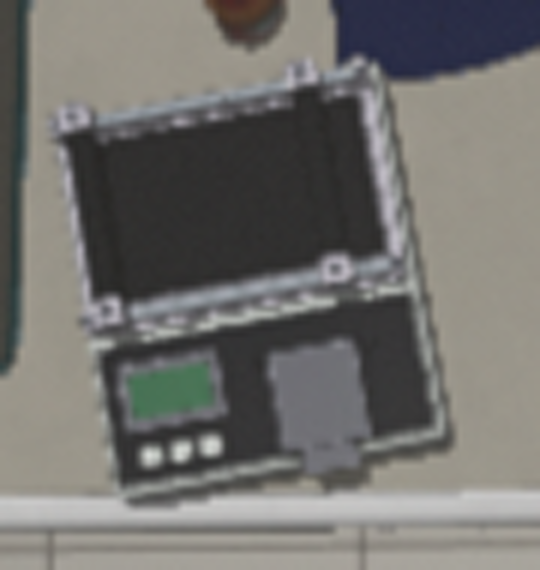

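The crop shows the shaker yawed by about 11°. The fixed bar is at the left (crop x≈90), the loose bar is near the right (crop x≈320), the hood is at (318,400) with its lip at (335,458), and the display is at (170,385). I'll move the wrist camera over the bench for closer views.

Request:
send_rows --series '[{"grip": 8.8,"slide": [-2.55,-2.68,-0.75],"dr": [0,0,0]},{"grip": 8.8,"slide": [-2.55,-2.68,-0.75],"dr": [0,0,0]},{"grip": 8.8,"slide": [-2.55,-2.68,-0.75],"dr": [0,0,0]},{"grip": 8.8,"slide": [-2.55,-2.68,-0.75],"dr": [0,0,0]},{"grip": 8.8,"slide": [-2.55,-2.68,-0.75],"dr": [0,0,0]},{"grip": 8.8,"slide": [-2.55,-2.68,-0.75],"dr": [0,0,0]},{"grip": 8.8,"slide": [-2.55,-2.68,-0.75],"dr": [0,0,0]},{"grip": 8.8,"slide": [-2.55,-2.68,-0.75],"dr": [0,0,0]},{"grip": 8.8,"slide": [-2.55,-2.68,-0.75],"dr": [0,0,0]},{"grip": 8.8,"slide": [-2.55,-2.68,-0.75],"dr": [0,0,0]},{"grip": 8.8,"slide": [-2.55,-2.68,-0.75],"dr": [0,0,0]},{"grip": 8.8,"slide": [-2.55,-2.68,-0.75],"dr": [0,0,0]}]'

```text
time_s: 1.15
eef_pos: [360.1, 71.5, 329.2]
eef_rot: [0.192, 0.981, 0.0, 0.0]
ft_force: [1.5, 0.9, -0.2]
gripper_width: 88.2
finger_force: 0.0
```

Request:
send_rows --series '[{"grip": 8.8,"slide": [-2.55,-2.68,-0.75],"dr": [0,0,0]},{"grip": 8.8,"slide": [-2.55,-2.68,-0.75],"dr": [0,0,0]},{"grip": 8.8,"slide": [0,0,0],"dr": [0,0,0.12]},{"grip": 8.8,"slide": [0,0,0],"dr": [0,0,0.12]},{"grip": 8.8,"slide": [0,0,0],"dr": [0,0,0.12]},{"grip": 8.8,"slide": [0,0,0],"dr": [0,0,0.12]},{"grip": 8.8,"slide": [0,0,0],"dr": [0,0,0.12]},{"grip": 8.8,"slide": [0,0,0],"dr": [0,0,0.12]},{"grip": 8.8,"slide": [0,0,0],"dr": [0,0,0.12]},{"grip": 8.8,"slide": [0,0,0],"dr": [0,0,0.12]},{"grip": 8.8,"slide": [0,0,0],"dr": [0,0,0.12]},{"grip": 8.8,"slide": [0,0,0],"dr": [0,0,0]}]'

```text
time_s: 2.15
eef_pos: [387.1, 4.5, 343.6]
eef_rot: [0.671, 0.742, -0.0, -0.0]
ft_force: [0.9, -0.3, 0.3]
gripper_width: 88.4
finger_force: 0.0
```

Run:
```python
from h import *
s=status.state();print(s["joint_pos"].round(3),s["eef_pos"].round(1),R.from_quat(s["eef_rot"]).as_matrix().round(3))
im,d,W=cloud("wrist");np.savez("w1.npz",im=im,d=d,W=W);cv2.imwrite("pics/w1.png",im)
```

```text
[-0.294 -0.062  1.655  0.     1.549 -0.394] [387.1   4.5 343.6] [[-0.101  0.995 -0.   ]
 [ 0.995  0.101  0.   ]
 [ 0.    -0.    -1.   ]]
```

View pics/w1.png

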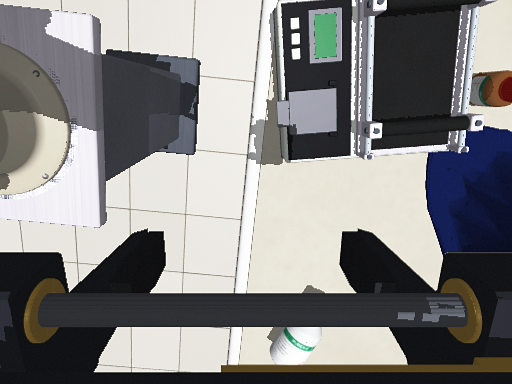

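The wrist view shows the shaker at the upper right, cut off at the top edge. The hood is at (312,110), its lip at (283,112), the loose bar runs along (375–470, 128), and the bottle is at (297,345) behind the gripper bar. I'll shift left to see the whole shaker, then right to see the bottle.

Request:
send_rows --series '[{"grip": 8.8,"slide": [3.6,0.6,0],"dr": [0,0,0]},{"grip": 8.8,"slide": [3.6,0.6,0],"dr": [0,0,0]},{"grip": 8.8,"slide": [1,0,0],"dr": [0,0,0]},{"grip": 8.8,"slide": [0,0,0],"dr": [0,0,0]}]'

```text
time_s: 2.53
eef_pos: [390.2, 89.0, 343.7]
eef_rot: [0.666, 0.746, 0.0, -0.0]
ft_force: [0.5, -0.7, 1.0]
gripper_width: 87.9
finger_force: 0.0
```

Run:
```python
from h import *
s=status.state();print(s["eef_pos"].round(1))
im,d,W=cloud("wrist");np.savez("w2.npz",im=im,d=d,W=W);cv2.imwrite("pics/w2.png",im)
```

```text
[390.2  89.  343.7]
```

View pics/w2.png

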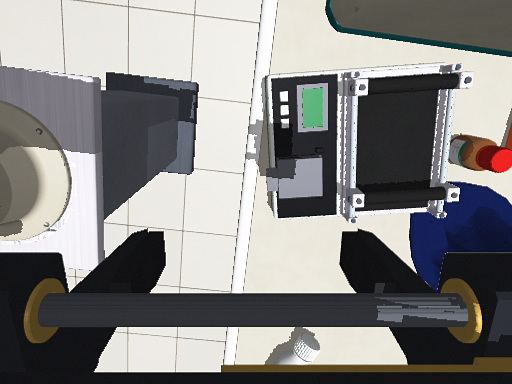

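Request:
send_rows --series '[{"grip": 8.8,"slide": [-4,0,0],"dr": [0,0,0]},{"grip": 8.8,"slide": [-4,0,0],"dr": [0,0,0]},{"grip": 8.8,"slide": [-4,0,0],"dr": [0,0,0]},{"grip": 8.8,"slide": [-4,0,0],"dr": [0,0,0]},{"grip": 8.8,"slide": [-4,0,0],"dr": [0,0,0]},{"grip": 8.8,"slide": [-4,0,0],"dr": [0,0,0]},{"grip": 8.8,"slide": [-4,0,0],"dr": [0,0,0]},{"grip": 8.8,"slide": [-4,0,0],"dr": [0,0,0]},{"grip": 8.8,"slide": [-4,0,0],"dr": [0,0,0]},{"grip": 8.8,"slide": [-2,0,0],"dr": [0,0,0]},{"grip": 8.8,"slide": [0,0,0],"dr": [0,0,0]}]'

```text
time_s: 3.5
eef_pos: [429.0, -295.3, 342.4]
eef_rot: [0.67, 0.742, -0.0, -0.001]
ft_force: [0.2, -0.5, -0.7]
gripper_width: 88.1
finger_force: 0.0
```

Run:
```python
from h import *
s=status.state();print(s["eef_pos"].round(1),s["joint_pos"].round(3))
im,d,W=cloud("wrist");np.savez("w3.npz",im=im,d=d,W=W);cv2.imwrite("pics/w3.png",im)
# bottle: points above bench near expected
m=(W[...,2]>12)&(W[...,2]<75)&(d>0)&(W[...,0]>400)&(W[...,0]<620)&(W[...,1]>-380)&(W[...,1]<-130)
n,l,st,c=cv2.connectedComponentsWithStats(m.astype(np.uint8))
k=1+np.argmax(st[1:,4]);P=W[l==k];print(st[k],P.mean(0),P.max(0),P.min(0))
r=cv2.minAreaRect(P[:,:2].astype(np.float32));print(r,cv2.boxPoints(r))
ax=np.linalg.svd(P[:,:2]-P[:,:2].mean(0),full_matrices=False)[2][0];ax*=np.sign(ax[1]);print(ax,np.degrees(np.arctan2(ax[1],ax[0])))
```

```text
[ 429.  -295.3  342.4] [-8.280e-01  2.540e-01  1.309e+00 -1.000e-03  1.580e+00 -9.290e-01]
[ 265  107   76   98 3603] [ 498.05388425 -300.27430284   50.08816491] [ 545.1501619  -230.37100608   62.72548531] [ 452.03331673 -366.97395519   20.62083089]
((502.82708740234375, -297.8238830566406), (133.14999389648438, 60.84502410888672), 68.9702377319336) [[ 450.54028 -349.0474 ]
 [ 507.33264 -370.8818 ]
 [ 555.1139  -246.60037]
 [ 498.32153 -224.76596]]
[0.39492061 0.91871525] 66.73897744565642
```

View pics/w3.png

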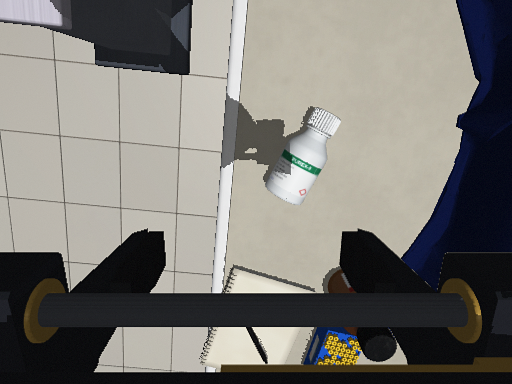

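The bottle is clear at about (305,158) with its cap at (323,120). Its axis is about 69° left of ahead, and the footprint of 133×61 mm matches the text. Now the shaker pose.

Run:
```python
from h import *
for n in("w2","top"):
    a=np.load(n+".npz");im,W,d=a["im"],a["W"],a["d"]
    X,Y,Z=W[...,0],W[...,1],W[...,2]
    box=(X>370)&(X<640)&(Y>-10)&(Y<240)&(d>0)
    if n=="w2": box&=np.mgrid[:384,:512][0]<225
    m=box&(Z>48)&(Z<130)
    n_,l,st,c=cv2.connectedComponentsWithStats(m.astype(np.uint8));k=1+np.argmax(st[1:,4]);M=l==k
    r=cv2.minAreaRect(W[M][:,:2].astype(np.float32));print(n,"body",r)
    hi=M&(Z>103);print(' barsZ',Z[hi].mean(),np.percentile(Z[hi],98))
    n_,l,st,c=cv2.connectedComponentsWithStats(hi.astype(np.uint8))
    for i in range(1,n_):
        if st[i,4]>15:
            P=W[l==i];rr=cv2.minAreaRect(P[:,:2].astype(np.float32));print('  hi',st[i],P.mean(0).round(1),np.array(rr[0]).round(1),np.array(rr[1]).round(1),round(rr[2],1))
    mat=M&(Z>68)&(Z<80)&(im.max(-1)<75);print(' mat',W[mat].mean(0),np.median(Z[mat]))
    h=M&(Z>73)&(Z<95)&(X<500)
    n_,l,st,c=cv2.connectedComponentsWithStats(h.astype(np.uint8))
    for i in range(1,n_):
        if st[i,4]>15:
            P=W[l==i];rr=cv2.minAreaRect(P[:,:2].astype(np.float32));print('  hood',st[i],P.mean(0).round(1),P[:,2].max(),np.array(rr[0]).round(1),np.array(rr[1]).round(1),round(rr[2],1))
a=np.load("w3.npz");W=a["W"];im=a["im"]
cl=W[(W[...,0]>450)&(W[...,0]<750)&(W[...,1]<120)&(W[...,1]>-150)&(W[...,2]>150)];print("instr",len(cl))
T=np.load("top.npz")["W"];cl=T[(T[...,0]>450)&(T[...,1]<300)&(T[...,1]>-300)&(T[...,2]>60)&(T[...,2]<260)&(T[...,0]>615)]
for y in range(-250,260,50):
    q=cl[abs(cl[:,1]-y)<25]
    if len(q):print(y,"minx z>60",q[:,0].min().round(),[ (q[q[:,2]>z][:,0].min().round() if (q[:,2]>z).any() else None) for z in(100,150,200)])
q=T[(T[...,1]>230)&(T[...,0]>300)&(T[...,0]<900)&(T[...,2]>170)&(T[...,1]<700)];print("cyc",q.min(0))
```

```text
w2 body ((522.0258178710938, 109.15910339355469), (235.8057098388672, 199.52960205078125), 10.247859001159668)
 barsZ 110.02637237340848 114.62600519248822
  hi [ 351   71  123   25 1898] [558.  193.2 110.2] [557.6 193. ] [133.1  17.9] 10.3
  hi [ 348  186  108   22 1420] [578.6  62.9 109.8] [578.2  61.2] [127.7  18.3] 10.2
 mat [569.62053664 120.19782388  72.910036  ] 72.86149235454621
  hood [346  71  12   9  75] [494.8 196.4  89.1] 94.99204740089732 [495.6 195.9] [7.3 8.6] 3.2
  hood [348  80   5  20  45] [494.9 180.7  88.5] 94.60309131613212 [495.8 179.4] [ 3.7 21.9] 18.5
  hood [ 266  156   57   43 2059] [449.9  64.9  82.2] 85.04303827035068 [447.6  63.1] [73. 53.] 9.9
top body ((520.33203125, 108.29358673095703), (234.27313232421875, 200.93348693847656), 10.044940948486328)
 barsZ 110.48266656883679 118.68909504669122
  hi [208 162  11  36 171] [576.2  60.3 110.4] [577.1  60.5] [125.9  17.3] 10.0
  hi [170 167  11  38 187] [555.6 191.4 110.6] [557.  191.9] [132.8  19.2] 9.4
 mat [569.7106777  117.73666937  73.30755085] 73.15268644883622
  hood [205 207  17  22 291] [448.1  62.4  82.3] 92.38340989927337 [446.3  62.1] [72.3 52.1] 10.3
instr 0
-250 minx z>60 746.0 [np.float64(753.0), np.float64(788.0), np.float64(842.0)]
-200 minx z>60 744.0 [np.float64(751.0), np.float64(790.0), np.float64(845.0)]
-150 minx z>60 748.0 [np.float64(751.0), np.float64(793.0), np.float64(844.0)]
-100 minx z>60 738.0 [np.float64(753.0), np.float64(794.0), np.float64(850.0)]
-50 minx z>60 740.0 [np.float64(752.0), np.float64(810.0), np.float64(862.0)]
0 minx z>60 750.0 [np.float64(764.0), None, None]
50 minx z>60 615.0 [np.float64(616.0), None, None]
100 minx z>60 616.0 [np.float64(631.0), None, None]
150 minx z>60 615.0 [None, None, None]
200 minx z>60 615.0 [np.float64(617.0), None, None]
250 minx z>60 615.0 [np.float64(615.0), np.float64(615.0), np.float64(615.0)]
cyc [494.4634128  230.02647789 170.00685131]
```

Request:
send_rows --series '[{"grip": 8.8,"slide": [0,0,0],"dr": [0,0,0.119]},{"grip": 8.8,"slide": [0,0,0],"dr": [0,0,0.119]},{"grip": 8.8,"slide": [0,0,0],"dr": [0,0,0.119]},{"grip": 8.8,"slide": [0,0,0],"dr": [0,0,0.119]},{"grip": 8.8,"slide": [0,0,0],"dr": [0,-0.117,0]},{"grip": 8.8,"slide": [0,0,0],"dr": [0,-0.117,0]},{"grip": 8.8,"slide": [0,0,0],"dr": [0,-0.117,0]},{"grip": 8.8,"slide": [0,0,0],"dr": [0,0,0]}]'

```text
time_s: 4.22
eef_pos: [430.4, -288.1, 343.7]
eef_rot: [0.811, 0.558, -0.146, 0.1]
ft_force: [0.2, 0.1, -0.1]
gripper_width: 87.9
finger_force: 0.0
```

```bash
cat >> h.py <<'E'
def Rj(q,s4=1):
    z=lambda a:R.from_euler('z',a);y=lambda a:R.from_euler('y',a)
    return z(q[0])*y(q[1]+q[2])*z(s4*q[3])*y(q[4])*z(q[5]+np.pi/2)
def rel(p,q=None):
    "tool-frame shift (cm) and turn from measured pose to target pos p (mm) / Rotation q"
    s=status.state();R0=R.from_quat(s["eef_rot"])
    print("at",s["eef_pos"].round(1),"slide cm",(R0.inv().apply(np.array(p)-s["eef_pos"])/10).round(2),"turn",(R0.inv()*q).as_rotvec().round(3) if q is not None else "")
E
python3 - <<'E'
from h import *
s=status.state();q=s["joint_pos"];print(q.round(3),s["eef_pos"].round(1));print(R.from_quat(s["eef_rot"]).as_matrix().round(3))
for k in(1,-1):
    print(Rj(q,k).as_matrix().round(3))
E
```

```text
[-0.655  0.222  1.385 -0.343  1.438 -0.26 ] [ 430.4 -288.1  343.7]
[[ 0.335  0.934 -0.125]
 [ 0.876 -0.358 -0.324]
 [-0.347 -0.001 -0.938]]
[[ 0.335  0.934 -0.125]
 [ 0.876 -0.358 -0.324]
 [-0.347 -0.001 -0.938]]
[[ 0.368  0.887  0.281]
 [ 0.88  -0.43   0.204]
 [ 0.302  0.172 -0.938]]
```

```bash
cat >> h.py <<'E'
from scipy.optimize import least_squares
def fk(q,k):
    r0,off,z0,L2,L3,dt,e3=k
    y=lambda a:R.from_euler('y',a)
    w=np.array([r0,off,z0])+y(q[1]).apply([0,0,L2])+y(q[1]+q[2]).apply([e3,0,L3])
    return R.from_euler('z',q[0]).apply(w)+dt*Rj(q).apply([0,0,1])
lo=np.array([-2.94,-.97,.19,-1.23,.02,-2.88]);hi=np.array([2.94,2.17,2.56,4.37,3.11,2.88])
def ik(p,Rt,q0):
    k=np.load("k.npy")
    f=lambda q:np.r_[(fk(q,k)-p)/100,(Rj(q).inv()*Rt).as_rotvec()*3,1e-3*(q-q0)]
    s=least_squares(f,np.clip(q0,lo+.01,hi-.01),bounds=(lo,hi));return s.x.round(3),round(float(np.linalg.norm(fk(s.x,k)-p)),1),(Rj(s.x).inv()*Rt).magnitude().round(3)
def Rt(zdir,ydir):
    z=np.array(zdir,float);z/=np.linalg.norm(z);y=np.array(ydir,float);y-=z*(y@z);y/=np.linalg.norm(y)
    return R.from_matrix(np.stack([np.cross(y,z),y,z],1))
E
python3 - <<'E'
from h import *
s=status.state()
D=[([.961597,.313421,1.498411,0,1.330965,-.2234],[197.43,486.21,238.19]),([-.294,-.062,1.655,0,1.549,-.394],[387.1,4.5,343.6]),([-.828,.254,1.309,-.001,1.58,-.929],[429,-295.3,342.4]),(s["joint_pos"],s["eef_pos"])]
f=lambda k:np.concatenate([fk(np.array(q),k)-p for q,p in D]+[1e-3*(k-k0)])
k0=np.array([0,110,200,350,350,250,0.])
r=least_squares(f,k0);print(r.x.round(1),np.abs(f(r.x)).max());np.save("k.npy",r.x)
b=np.array([np.cos(np.radians(68.7)),np.sin(np.radians(68.7)),0]);up=np.array([0,0,1]);yy=np.cross(up,b)*-1
ps=np.radians(10.2);ex=np.array([np.cos(ps),np.sin(ps),0]);ey=np.array([-ex[1],ex[0],0])
q0=s["joint_pos"]
a=.351
cap=np.array([502.8,-297.8,31])+53*b
z=np.cos(a)*-up-np.sin(a)*b;print("grasp",ik(cap+18.7*z,Rt(z,yy),q0),(cap+18.7*z).round(1))
g=np.array([565,150,74+120.])
for a in(.35,.2,0):
  z=np.cos(a)*b-np.sin(a)*up
  for h in(0,60):print("place",a,ik(g+18.7*z+h*up,Rt(z,yy),q0+[.3,0,0,1,0,0]),(g+18.7*z).round(1))
P=np.array([570.8,117.5,74])
for t in(-57-20,-17-20):
  z=np.cos(.45)*-up+np.sin(.45)*ey;print("bar",t,ik(P+t*ey+16*up,Rt(z,ex),q0+[.3,0,0,1,0,0]))
H=np.array([482.7,69,63])
for a in(.4,.6):
  z=-np.sin(a)*up+np.cos(a)*ey;
  for o in(-67*ex-14*ey+5*up,-25*ex-14*ey+65*up):print("hood",a,ik(H+o,Rt(z,ex),q0+[.3,0,0,1,0,0]))
z=-np.cos(.35)*up+np.sin(.35)*ey;print("btn",ik(H-29*ex+10*up,Rt(z,ex),q0+[.3,0,0,1,0,0]))
rel(cap+18.7*Rt(np.cos(.351)*-up-np.sin(.351)*b,yy).apply([0,0,1]),Rt(np.cos(.351)*-up-np.sin(.351)*b,yy))
E
```

```text
[ -0.  116.4 201.5 438.9 397.5 248.3  38.8] 0.10779146630659397Traceback (most recent call last):
  File "<stdin>", line 12, in <module>
  File "h.py", line 27, in ik
    s=least_squares(f,np.clip(q0,lo+.01,hi-.01),bounds=(lo,hi));return s.x.round(3),round(float(np.linalg.norm(fk(s.x,k)-p)),1),(Rj(s.x).inv()*Rt).magnitude().round(3)
                                                                                                                                ^^^^^^^^^^^^^^^^^^^^^^^^^^^^^^^^^^^^
AttributeError: 'float' object has no attribute 'round'
```

FK fits to 0.1 mm. Fixing the small bug and rerunning.

```bash
sed -i 's/(Rj(s.x).inv()\*Rt).magnitude().round(3)/round(float((Rj(s.x).inv()*Rt).magnitude()),3)/' h.py
cat >> h.py <<'E'
b=np.array([np.cos(np.radians(68.7)),np.sin(np.radians(68.7)),0]);up=np.array([0,0,1.]);yy=-np.cross(up,b)
ps=np.radians(10.2);ex=np.array([np.cos(ps),np.sin(ps),0]);ey=np.array([-ex[1],ex[0],0])
P=np.array([570.8,117.5,74]);H=np.array([482.7,69,63])
E
python3 - <<'E'
from h import *
q0=status.state()["joint_pos"];a=.351
cap=np.array([502.8,-297.8,31])+53*b
z=np.cos(a)*-up-np.sin(a)*b;G=Rt(z,yy);print("grasp",ik(cap+18.7*z,G,q0),(cap+18.7*z).round(1));rel(cap+18.7*z,G);rel(cap+18.7*z-60*z,G)
g=np.array([565,150,74+120.]);q1=q0+[.3,0,0,1,0,0]
for a in(.35,.2,0):
  z=np.cos(a)*b-np.sin(a)*up
  for h in(0,60):print("place",a,ik(g+18.7*z+h*up,Rt(z,yy),q1))
for t in(-57-20,-17-20):
  z=np.cos(.45)*-up+np.sin(.45)*ey;print("bar",t,ik(P+t*ey+16*up,Rt(z,ex),q1))
for a in(.4,.6):
  z=-np.sin(a)*up+np.cos(a)*ey;
  for o in(-67*ex-14*ey+5*up,-25*ex-14*ey+65*up):print("hood",a,ik(H+o,Rt(z,ex),q1))
z=-np.cos(.35)*up+np.sin(.35)*ey;print("btn",ik(H-29*ex+10*up,Rt(z,ex),q1))
E
```

```text
grasp (array([-0.51 ,  0.715,  1.558, -0.461,  0.872,  0.161]), 0.0, 0.0) [ 519.7 -254.4   13.4]
at [ 430.4 -288.1  343.7] slide cm [17.42  7.16 28.76] turn [0.001 0.004 0.006]
at [ 430.4 -288.1  343.7] slide cm [17.39  7.17 22.76] turn [0.001 0.004 0.006]
place 0.35 (array([-0.345,  0.528,  1.826,  1.336,  1.308, -0.747]), 0.0, 0.0)
place 0.35 (array([-0.345,  0.423,  1.79 ,  1.301,  1.343, -0.606]), 0.0, 0.0)
place 0.2 (array([-0.364,  0.588,  1.845,  1.445,  1.415, -0.851]), 0.0, 0.0)
place 0.2 (array([-0.364,  0.475,  1.82 ,  1.425,  1.433, -0.713]), 0.0, 0.0)
place 0 (array([-0.374,  0.681,  1.852,  1.569,  1.572, -0.963]), 0.0, 0.0)
place 0 (array([-0.374,  0.558,  1.844,  1.569,  1.572, -0.831]), 0.0, 0.0)
bar -77 (array([-0.3  ,  0.666,  1.43 ,  0.414,  1.288, -0.643]), 0.0, 0.0)
bar -37 (array([-0.239,  0.648,  1.464,  0.432,  1.253, -0.6  ]), 0.0, 0.0)
hood 0.4 (array([-0.614,  0.755,  1.823,  0.704,  1.592, -1.186]), 0.0, 0.0)
hood 0.4 (array([-0.556,  0.68 ,  1.715,  0.762,  1.705, -1.037]), 0.0, 0.0)
hood 0.6 (array([-0.578,  0.647,  1.863,  0.649,  1.45 , -1.123]), 0.0, 0.0)
hood 0.6 (array([-0.521,  0.584,  1.738,  0.684,  1.574, -0.977]), 0.0, 0.0)
btn (array([-0.293,  0.433,  1.866,  0.363,  1.036, -0.688]), 0.0, 0.0)
```

Request:
send_rows --series '[{"grip": 8.8,"slide": [2.18,0.9,2.84],"dr": [0,0,0]},{"grip": 8.8,"slide": [2.18,0.9,2.84],"dr": [0,0,0]},{"grip": 8.8,"slide": [2.18,0.9,2.84],"dr": [0,0,0]},{"grip": 8.8,"slide": [2.18,0.9,2.84],"dr": [0,0,0]},{"grip": 8.8,"slide": [2.18,0.9,2.84],"dr": [0,0,0]},{"grip": 8.8,"slide": [2.18,0.9,2.84],"dr": [0,0,0]},{"grip": 8.8,"slide": [2.18,0.9,2.84],"dr": [0,0,0]},{"grip": 8.8,"slide": [2.18,0.9,2.84],"dr": [0,0,0]},{"grip": 8.8,"slide": [0,0,0],"dr": [0,0,0]}]'

```text
time_s: 4.97
eef_pos: [526.5, -234.7, 64.2]
eef_rot: [0.812, 0.557, -0.146, 0.093]
ft_force: [0.4, 0.1, -0.1]
gripper_width: 87.6
finger_force: 0.0
```

Run:
```python
from h import *
a=.351;cap=np.array([502.8,-297.8,31])+53*b
z=np.cos(a)*-up-np.sin(a)*b;rel(cap+18.7*z,Rt(z,yy))
im,d,W=cloud("wrist");cv2.imwrite("pics/w4.png",im)
```

```text
at [ 526.5 -234.7   64.2] slide cm [-0.23  0.14  5.48] turn [-0.01  -0.004  0.005]
```

View pics/w4.png

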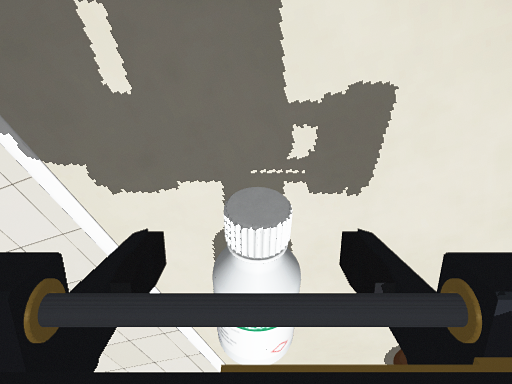

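The bottle sits centred between the fingers, with its cap at (257,222) and its axis aligned. I'll lower and close on the cap.

Request:
send_rows --grip_force 35 --series '[{"grip": 8.8,"slide": [-0.1,0.05,1.8],"dr": [0,0,0]},{"grip": 8.8,"slide": [-0.1,0.05,1.8],"dr": [0,0,0]},{"grip": 8.8,"slide": [0,0,1.8],"dr": [0,0,0]},{"grip": 8.8,"slide": [0,0,0],"dr": [0,0,0]},{"grip": 3.5,"slide": [0,0,0],"dr": [0,0,0]},{"grip": 3.5,"slide": [0,0,0],"dr": [0,0,0]},{"grip": 3.5,"slide": [0,0,0],"dr": [0,0,0]},{"grip": 3.5,"slide": [0,0,0],"dr": [0,0,0]},{"grip": 3.5,"slide": [0,0,0],"dr": [0,0,0]},{"grip": 3.5,"slide": [0,0,0],"dr": [0,0,0]}]'

```text
time_s: 5.85
eef_pos: [522.2, -256.2, 20.9]
eef_rot: [0.813, 0.556, -0.144, 0.099]
ft_force: [-0.2, -1.3, -0.0]
gripper_width: 49.9
finger_force: 0.0
```

Request:
send_rows --series '[{"grip": 3.5,"slide": [0,0,0],"dr": [0,0,0]},{"grip": 3.5,"slide": [0,0,0],"dr": [0,0,0]},{"grip": 3.5,"slide": [0,0,0],"dr": [0,0,0]},{"grip": 3.5,"slide": [0,0,0],"dr": [0,0,0]},{"grip": 3.5,"slide": [0,0,0],"dr": [0,0,0]}]'

```text
time_s: 6.27
eef_pos: [522.0, -256.2, 20.4]
eef_rot: [0.813, 0.556, -0.144, 0.098]
ft_force: [-0.7, 2.5, 2.1]
gripper_width: 40.0
finger_force: 34.9
```

Run:
```python
from h import *
a=.351;cap=np.array([502.8,-297.8,31])+53*b
z=np.cos(a)*-up-np.sin(a)*b;rel(cap+18.7*z,Rt(z,yy));s=status.state();print(s["joint_pos"],s["finger_force"],s["gripper_width"],s["ft_force"])
```

```text
at [ 522.  -256.2   20.4] slide cm [ 0.32 -0.28  0.63] turn [ 0.    -0.     0.001]
[-0.51124925  0.70796574  1.54728866 -0.45411897  0.88816108  0.14958158] 34.94616508483887 40.019009844863554 [-0.6726692   2.53272963  2.05614642]
```

Request:
send_rows --grip_force 45 --series '[{"grip": 3.5,"slide": [-0.2,0,-0.6],"dr": [0,0,0]},{"grip": 3.5,"slide": [-0.41,0,-1.13],"dr": [0,0.0785,0]},{"grip": 3.5,"slide": [-0.32,0,-1.16],"dr": [0,0.0785,0]},{"grip": 3.5,"slide": [-0.23,0,-1.18],"dr": [0,0.0785,0]},{"grip": 3.5,"slide": [-0.14,0,-1.19],"dr": [0,0.0785,0]},{"grip": 3.5,"slide": [-0.04,0,-1.2],"dr": [0,0.0785,0]},{"grip": 3.5,"slide": [0.05,0,-1.2],"dr": [0,0.0785,0]},{"grip": 3.5,"slide": [0.14,0,-1.19],"dr": [0,0.0785,0]},{"grip": 3.5,"slide": [0.24,0,-1.18],"dr": [0,0.0785,0]},{"grip": 3.5,"slide": [0.33,0,-1.15],"dr": [0,0.0785,0]},{"grip": 3.5,"slide": [0.42,0,-1.12],"dr": [0,0.0785,0]},{"grip": 3.5,"slide": [0.5,0,-1.09],"dr": [0,0.0785,0]}]'

```text
time_s: 7.27
eef_pos: [521.9, -256.3, 159.7]
eef_rot: [0.798, 0.546, 0.211, -0.144]
ft_force: [0.0, -0.4, -3.2]
gripper_width: 40.0
finger_force: 44.9
```

Request:
send_rows --series '[{"grip": 3.5,"slide": [0.59,0,-1.05],"dr": [0,0.0785,0]},{"grip": 3.5,"slide": [0.67,0,-1.0],"dr": [0,0.0785,0]},{"grip": 3.5,"slide": [0.75,0,-0.94],"dr": [0,0.0785,0]},{"grip": 3.5,"slide": [0.82,0,-0.88],"dr": [0,0.0785,0]},{"grip": 3.5,"slide": [0.88,0,-0.81],"dr": [0,0.0785,0]},{"grip": 3.5,"slide": [0.94,0,-0.74],"dr": [0,0.0785,0]},{"grip": 3.5,"slide": [1.0,0,-0.67],"dr": [0,0.0785,0]},{"grip": 3.5,"slide": [1.05,0,-0.58],"dr": [0,0.0785,0]},{"grip": 3.5,"slide": [1.09,0,-0.5],"dr": [0,0.0785,0]},{"grip": 3.5,"slide": [0,0,0],"dr": [0,0,0]}]'

```text
time_s: 8.1
eef_pos: [521.7, -256.8, 266.6]
eef_rot: [0.676, 0.462, 0.473, -0.324]
ft_force: [-0.1, -0.9, -2.4]
gripper_width: 39.8
finger_force: 44.9
```

Run:
```python
from h import *
s=status.state();print(s["joint_pos"].round(3),s["eef_pos"].round(1),s["finger_force"],s["gripper_width"]);print(R.from_quat(s["eef_rot"]).as_matrix().round(3))
p=s["eef_pos"]
for n in("side","top"):
    im,d,W=cloud(n);np.savez("l_"+n+".npz",im=im,d=d,W=W)
    c=eyes.get_calibration(n);K=c["camera_matrix"];t=c["world_to_cam"]@np.r_[p,1];u=int(K[0,0]*t[0]/-t[2]+K[0,2]);v=int(-K[1,1]*t[1]/-t[2]+K[1,2]);print(n,u,v)
    if n=="side":
        cr=im[max(0,v-60):v+90,max(0,u-80):u+80];cv2.imwrite("pics/l_side.png",cv2.resize(cr,None,fx=4,fy=4,interpolation=cv2.INTER_CUBIC))
```

```text
[-1.007  0.695  1.265  0.961  1.967 -0.631] [ 521.7 -256.8  266.6] 44.930171260023144 39.79698977268584
[[ 0.125  0.932  0.341]
 [ 0.318 -0.364  0.875]
 [ 0.94  -0.001 -0.342]]
side 272 119
top 311 187
```

View pics/l_side.png

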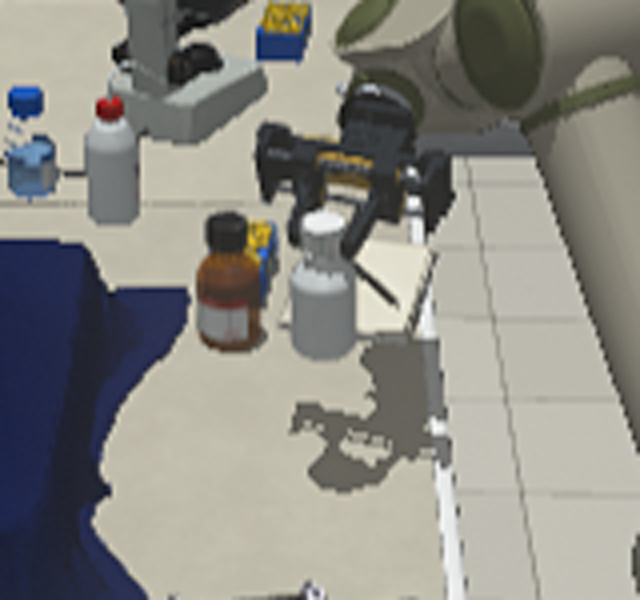

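The bottle hangs upright from its cap in the crop, at (325,285), with the gripper behind it at (340,180). I'll check its tilt in the depth data and work out the transfer.

```bash
cat > bt.py <<'E'
from h import *
def tilt(W,d,im,c,ztop,zbot,half=10):
    q=W-c; s=q@b; l=q@yy
    for a0,a1 in((zbot+5,zbot+70),(ztop-24,ztop-2)):
        m=(d>0)&(abs(l)<half)&(abs(s)<60)&(W[...,2]>a0)&(W[...,2]<a1)&(im.min(-1)>60)
        if m.sum()<8: print("few",m.sum());continue
        f=np.polyfit(W[m][:,2],s[m],1);print(m.sum(),"slope ds/dz",f[0].round(3),"s at mid",np.median(s[m]).round(1))
    m=(d>0)&(abs(s)<60)&(abs(l)<45)&(im.min(-1)>60)
    for a0,a1 in((zbot+10,zbot+40),(zbot+40,zbot+70),(ztop-22,ztop-4)):
        k=m&(W[...,2]>a0)&(W[...,2]<a1);v=l[k];print(" lat",k.sum(),(np.percentile(v,[3,97])).round(1),np.percentile(v,[3,97]).mean().round(1))
E
python3 - <<'E'
from bt import *
s=status.state();p=s["eef_pos"];R0=R.from_quat(s["eef_rot"]);z=R0.apply([0,0,1])
c=p-11.3*z;print("axis pt",c.round(1))  # on bottle axis, ~116.6 above base
zb=c[2]-116.6
a=np.load("l_side.npz");tilt(a["W"],a["d"],a["im"],c,zb+133,zb)
W=a["W"];m=(abs((W-c)@b)<50)&(abs((W-c)@yy)<15)&(W[...,2]>zb-30)&(W[...,2]<zb+150)&(a["d"]>0);print("zmin pct",np.percentile(W[m][:,2],[1,3,99]),"exp",zb,zb+133)
g=P+33*ey+(116.6)*up
G=Rt(np.cos(.351)*b-np.sin(.351)*up,yy)
zt=G.apply([0,0,1]);tgt=g+11.3*zt;print("target TCP",tgt.round(1))
rel(np.r_[tgt[:2],p[2]],G);rel(tgt+60*up,G)
E
```

```text
axis pt [ 518.2 -266.1  270.1]
74 slope ds/dz 0.019 s at mid 30.5
30 slope ds/dz -0.049 s at mid 20.6
 lat 106 [-29.8  22.3] -3.8
 lat 109 [-29.4  21.8] -3.8
 lat 61 [-31.7  29.4] -1.2
zmin pct [157.04461074 160.71570576 290.57515048] exp 153.4502264920791 286.4502264920791
target TCP [568.8 159.9 186.7]
at [ 522.  -256.2  266.1] slide cm [ 14.04 -10.74  37.95] turn [-0.001  0.004 -0.   ]
at [ 522.  -256.2  266.1] slide cm [ 12.22 -10.73  38.63] turn [-0.001  0.004 -0.   ]
```

Request:
send_rows --series '[{"grip": 3.5,"slide": [0.5,-0.38,1.36],"dr": [0,0,0]},{"grip": 3.5,"slide": [0.5,-0.38,1.36],"dr": [0,0,0]},{"grip": 3.5,"slide": [1.0,-0.77,2.71],"dr": [0,0,0]},{"grip": 3.5,"slide": [1.0,-0.77,2.71],"dr": [0,0,0]},{"grip": 3.5,"slide": [1.0,-0.77,2.71],"dr": [0,0,0]},{"grip": 3.5,"slide": [1.0,-0.77,2.71],"dr": [0,0,0]},{"grip": 3.5,"slide": [1.0,-0.77,2.71],"dr": [0,0,0]},{"grip": 3.5,"slide": [1.0,-0.77,2.71],"dr": [0,0,0]},{"grip": 3.5,"slide": [1.0,-0.77,2.71],"dr": [0,0,0]},{"grip": 3.5,"slide": [1.0,-0.77,2.71],"dr": [0,0,0]},{"grip": 3.5,"slide": [1.0,-0.77,2.71],"dr": [0,0,0]}]'

```text
time_s: 9.12
eef_pos: [554.9, 42.9, 267.1]
eef_rot: [0.677, 0.464, 0.472, -0.322]
ft_force: [0.8, 0.5, -3.0]
gripper_width: 40.0
finger_force: 44.9
```

Request:
send_rows --series '[{"grip": 3.5,"slide": [1.0,-0.77,2.71],"dr": [0,0,0]},{"grip": 3.5,"slide": [1.0,-0.77,2.71],"dr": [0,0,0]},{"grip": 3.5,"slide": [0.9,-0.7,2.6],"dr": [0,0,0]},{"grip": 3.5,"slide": [0.5,-0.38,1.36],"dr": [0,0,0]},{"grip": 3.5,"slide": [0.3,-0.2,0.8],"dr": [0,0,0]},{"grip": 3.5,"slide": [0,0,0],"dr": [0,0,0]},{"grip": 3.5,"slide": [0,0,0],"dr": [0,0,0]}]'

```text
time_s: 9.7
eef_pos: [568.1, 152.2, 266.9]
eef_rot: [0.677, 0.464, 0.472, -0.323]
ft_force: [0.6, -0.4, -3.6]
gripper_width: 40.4
finger_force: 44.9
```

```bash
cat >> bt.py <<'E'
def sh(x): x=np.asarray(x)-P; return np.array([x@ex,x@ey,x[2]]).round(1)
E
python3 - <<'E'
from bt import *
s=status.state();p=s["eef_pos"];R0=R.from_quat(s["eef_rot"]);z=R0.apply([0,0,1])
c=p-11.3*z;zb=c[2]-116.6;print("axis pt",c.round(1),"base in shaker",sh(c-116.6*up),s["ft_force"])
im,d,W=cloud("side");tilt(W,d,im,c,zb+133,zb)
g=P+33*ey+(116.6)*up
G=Rt(np.cos(.351)*b-np.sin(.351)*up,yy);zt=G.apply([0,0,1]);tgt=g+11.3*zt
rel(np.r_[tgt[:2],p[2]],G);rel(tgt,G)
E
```

```text
axis pt [564.2 142.3 270.8] base in shaker [-2.1 25.6 80.2] [ 0.6010444  -0.44898809 -3.59599604]
100 slope ds/dz 0.035 s at mid 30.8
40 slope ds/dz 0.03 s at mid 20.9
 lat 146 [-29.3  25.9] -1.7
 lat 147 [-28.5  21.8] -3.4
 lat 108 [-33.5  33.6] 0.0
at [568.3 151.6 266.8] slide cm [ 0.28 -0.25  0.74] turn [-0.     0.002  0.001]
at [568.3 151.6 266.8] slide cm [-7.25 -0.26  3.51] turn [-0.     0.002  0.001]
```

Request:
send_rows --series '[{"grip": 3.5,"slide": [0.2,-0.1,0.6],"dr": [0,0,0]},{"grip": 3.5,"slide": [-1.03,0,0.38],"dr": [0,0,0]},{"grip": 3.5,"slide": [-1.03,0,0.38],"dr": [0,0,0]},{"grip": 3.5,"slide": [-1.03,0,0.38],"dr": [0,0,0]},{"grip": 3.5,"slide": [-1.03,0,0.38],"dr": [0,0,0]},{"grip": 3.5,"slide": [-1.03,0,0.38],"dr": [0,0,0]},{"grip": 3.5,"slide": [-1.03,0,0.38],"dr": [0,0,0]},{"grip": 3.5,"slide": [-0.56,0,0.21],"dr": [0,0,0]},{"grip": 3.5,"slide": [-0.19,0,0.07],"dr": [0,0,0]},{"grip": 3.5,"slide": [0,0,0],"dr": [0,0,0]},{"grip": 3.5,"slide": [0,0,0],"dr": [0,0,0]}]'

```text
time_s: 10.67
eef_pos: [569.9, 158.5, 193.3]
eef_rot: [0.677, 0.463, 0.473, -0.323]
ft_force: [0.9, 0.6, -4.0]
gripper_width: 40.0
finger_force: 44.9
```

Run:
```python
from bt import *
s=status.state();p=s["eef_pos"];R0=R.from_quat(s["eef_rot"]);z=R0.apply([0,0,1])
c=p-11.3*z;zb=c[2]-116.6;print("axis pt",c.round(1),"base in shaker",sh(c-116.6*up),s["ft_force"])
im,d,W=cloud("side");tilt(W,d,im,c,zb+133,zb)
g=P+32*ey+(116.6)*up
G=Rt(np.cos(.351)*b-np.sin(.351)*up,yy);zt=G.apply([0,0,1]);tgt=g+11.3*zt
rel(tgt,G)
```

```text
axis pt [566.  148.7 197.2] base in shaker [ 0.8 31.5  6.6] [ 0.87836475  0.64251422 -4.00025024]
52 slope ds/dz 0.005 s at mid 31.3
40 slope ds/dz -0.33 s at mid 20.2
 lat 67 [-42.1  23.7] -9.2
 lat 139 [-28.5  22.3] -3.1
 lat 84 [-32.9  32.5] -0.2
at [569.9 158.6 193.4] slide cm [-0.63 -0.09  0.23] turn [-0.     0.001  0.001]
```

Request:
send_rows --series '[{"grip": 3.5,"slide": [-0.19,0,0.07],"dr": [0,0,0]},{"grip": 3.5,"slide": [-0.19,0,0.07],"dr": [0,0,0]},{"grip": 3.5,"slide": [-0.09,0,0.03],"dr": [0,0,0]},{"grip": 3.5,"slide": [0,0,0],"dr": [0,0,0]},{"grip": 3.5,"slide": [0,0,0],"dr": [0,0,0]}]'

```text
time_s: 11.13
eef_pos: [569.6, 158.8, 187.8]
eef_rot: [0.677, 0.463, 0.472, -0.323]
ft_force: [-0.6, 0.2, -3.3]
gripper_width: 40.0
finger_force: 44.9
```

Request:
send_rows --series '[{"grip": 3.5,"slide": [-0.14,0,0.05],"dr": [0,0,0]},{"grip": 3.5,"slide": [0,0,0],"dr": [0,0,0]},{"grip": 3.5,"slide": [0,0,0],"dr": [0,0,0]}]'

```text
time_s: 11.38
eef_pos: [569.8, 158.7, 187.0]
eef_rot: [0.676, 0.463, 0.473, -0.323]
ft_force: [-1.2, -0.8, 4.1]
gripper_width: 40.0
finger_force: 44.9
```

The bottle is in contact with the mat. Releasing.

Request:
send_rows --series '[{"grip": 4.3,"slide": [0,0,0],"dr": [0,0,0]},{"grip": 4.8,"slide": [0,0,0],"dr": [0,0,0]},{"grip": 6.5,"slide": [0,0,0],"dr": [0,0,0]},{"grip": 6.5,"slide": [0,0,0],"dr": [0,0,0]},{"grip": 6.5,"slide": [0,0,0],"dr": [0,0,0]},{"grip": 6.5,"slide": [0,0,0],"dr": [0,0,0]},{"grip": 6.5,"slide": [0,0,0],"dr": [0,0,0]}]'

```text
time_s: 11.97
eef_pos: [569.6, 158.7, 186.3]
eef_rot: [0.677, 0.463, 0.472, -0.323]
ft_force: [-0.0, 0.7, -0.4]
gripper_width: 65.0
finger_force: 0.0
```

Request:
send_rows --series '[{"grip": 6.5,"slide": [0,0,0],"dr": [0,0,0]},{"grip": 6.5,"slide": [0,0,-1.5],"dr": [0,0,0]},{"grip": 6.5,"slide": [0,0,-3],"dr": [0,0,0]},{"grip": 6.5,"slide": [0,0,-4],"dr": [0,0,0]},{"grip": 6.5,"slide": [0,0,-4],"dr": [0,0,0]},{"grip": 6.5,"slide": [0,0,-4],"dr": [0,0,0]},{"grip": 0.5,"slide": [0,0,-4],"dr": [0,0,0]},{"grip": 0.5,"slide": [0,0,0],"dr": [0,0,0]}]'

```text
time_s: 12.63
eef_pos: [499.7, -26.0, 258.9]
eef_rot: [0.678, 0.462, 0.474, -0.32]
ft_force: [0.0, 1.0, 0.6]
gripper_width: 54.2
finger_force: 0.0
```

```bash
cat >> h.py <<'E'
TH=.45
Rb=Rt(-np.cos(TH)*up+np.sin(TH)*ey,ex)
E
python3 - <<'E'
from bt import *
s=status.state();print(s["joint_pos"].round(3),s["gripper_width"])
im,d,W=cloud("side")
c=P+31.5*ey+.8*ex+117*up;tilt(W,d,im,c,207,74)
im,d,W=cloud("top")
S=W-P;X=S@ex;Y=S@ey;Z=S[...,2]
m=(d>0)&(Z>118)&(Z<145)&(abs(X)<50)&(abs(Y-32)<40);print("cap top (shaker)",m.sum(),X[m].mean(),Y[m].mean(),np.median(Z[m]))
r=cv2.minEnclosingCircle(np.stack([X[m],Y[m]],1).astype(np.float32));print(r)
m=(d>0)&(Z>33)&(Z<50)&(abs(X)<66)&(Y<-20)&(Y>-95);print("bar",X[m].mean(),Y[m].mean(),np.percentile(Y[m],[5,95]))
# push start pose
for t,h in((-88,60),(-88,12)): rel(P+t*ey+h*up,Rb)
E
```

```text
[-0.774  0.385  1.808  1.054  1.663 -0.723] 54.191987100765076
39 slope ds/dz 0.087 s at mid 30.8
35 slope ds/dz -0.24 s at mid 19.6
 lat 50 [-42.1   4.7] -18.7
 lat 136 [-29.6  23.5] -3.0
 lat 58 [-18.7  15.9] -1.4
cap top (shaker) 125 -3.11159791861928 31.97314888693409 131.53561094528573
((-2.4769725799560547, 32.45159149169922), 20.162967681884766)
bar -1.1922274823637473 -57.18411346400619 [-64.52964975 -49.93409545]
at [499.9 -21.6 257.1] slide cm [-8.79  6.12 11.8 ] turn [ 0.419 -0.748 -0.379]
at [499.9 -21.6 257.1] slide cm [-13.29   6.12  13.45] turn [ 0.419 -0.748 -0.379]
```

Request:
send_rows --series '[{"grip": 0,"slide": [0,0,0],"dr": [0.0524,-0.0935,-0.0474]},{"grip": 0,"slide": [0,0,0],"dr": [0.0524,-0.0935,-0.0474]},{"grip": 0,"slide": [0,0,0],"dr": [0.0524,-0.0935,-0.0474]},{"grip": 0,"slide": [0,0,0],"dr": [0.0524,-0.0935,-0.0474]},{"grip": 0,"slide": [0,0,0],"dr": [0.0524,-0.0935,-0.0474]},{"grip": 0,"slide": [0,0,0],"dr": [0.0524,-0.0935,-0.0474]},{"grip": 0,"slide": [0,0,0],"dr": [0.0524,-0.0935,-0.0474]},{"grip": 0,"slide": [0,0,0],"dr": [0.0524,-0.0935,-0.0474]},{"grip": 0,"slide": [0,0,0],"dr": [0,0,0]}]'

```text
time_s: 13.48
eef_pos: [500.5, -17.6, 257.7]
eef_rot: [0.621, 0.751, 0.142, -0.171]
ft_force: [0.2, -0.1, -0.1]
gripper_width: 0.3
finger_force: 0.0
```

Run:
```python
from bt import *
for t,h in((-88,60),(-88,12)): rel(P+t*ey+h*up,Rb)
```

```text
at [500.5 -17.6 257.7] slide cm [-2.51  9.34 12.52] turn [-0.004  0.003  0.01 ]
at [500.5 -17.6 257.7] slide cm [-4.59  9.33 16.85] turn [-0.004  0.003  0.01 ]
```

Request:
send_rows --series '[{"grip": 0,"slide": [-0.5,1.87,2.5],"dr": [0,0,0]},{"grip": 0,"slide": [-0.5,1.87,2.5],"dr": [0,0,0]},{"grip": 0,"slide": [-0.5,1.87,2.5],"dr": [0,0,0]},{"grip": 0,"slide": [-0.5,1.87,2.5],"dr": [0,0,0]},{"grip": 0,"slide": [-0.5,1.87,2.5],"dr": [0,0,0]},{"grip": 0,"slide": [-0.52,0,1.08],"dr": [0,0,0]},{"grip": 0,"slide": [-0.52,0,1.08],"dr": [0,0,0]},{"grip": 0,"slide": [-0.52,0,1.08],"dr": [0,0,0]},{"grip": 0,"slide": [-0.3,0,0.6],"dr": [0,0,0]},{"grip": 0,"slide": [0,0,0],"dr": [0,0,0]}]'

```text
time_s: 14.32
eef_pos: [585.2, 27.4, 90.0]
eef_rot: [0.625, 0.748, 0.143, -0.173]
ft_force: [-0.0, -0.0, 0.3]
gripper_width: 0.4
finger_force: 0.0
```

Run:
```python
from bt import *
s=status.state();print(sh(s["eef_pos"]),s["ft_force"].round(1))
for t,h in((-85,12),(-50,12),(-25,12),(-15,12)): rel(P+t*ey+h*up,Rb)
```

```text
[ -1.7 -91.2  16. ] [-0.  -0.   0.3]
at [585.2  27.4  90. ] slide cm [0.39 0.18 0.63] turn [-0.002 -0.002  0.001]
at [585.2  27.4  90. ] slide cm [3.53 0.18 2.16] turn [-0.002 -0.002  0.001]
at [585.2  27.4  90. ] slide cm [5.78 0.19 3.26] turn [-0.002 -0.002  0.001]
at [585.2  27.4  90. ] slide cm [6.68 0.19 3.69] turn [-0.002 -0.002  0.001]
```

Request:
send_rows --series '[{"grip": 0,"slide": [-0.13,0,0.27],"dr": [0,0,0]},{"grip": 0,"slide": [0.54,0,0.26],"dr": [0,0,0]},{"grip": 0,"slide": [0.54,0,0.26],"dr": [0,0,0]},{"grip": 0,"slide": [0.54,0,0.26],"dr": [0,0,0]},{"grip": 0,"slide": [0.54,0,0.26],"dr": [0,0,0]},{"grip": 0,"slide": [0.54,0,0.26],"dr": [0,0,0]},{"grip": 0,"slide": [0.54,0,0.26],"dr": [0,0,0]},{"grip": 0,"slide": [0.54,0,0.26],"dr": [0,0,0]},{"grip": 0,"slide": [0.54,0,0.26],"dr": [0,0,0]},{"grip": 0,"slide": [0.54,0,0.26],"dr": [0,0,0]},{"grip": 0,"slide": [0.54,0,0.26],"dr": [0,0,0]},{"grip": 0,"slide": [0.27,0,0.13],"dr": [0,0,0]}]'

```text
time_s: 15.32
eef_pos: [574.7, 90.4, 88.1]
eef_rot: [0.624, 0.749, 0.143, -0.172]
ft_force: [2.2, -3.7, 0.8]
gripper_width: 0.9
finger_force: 1.3
```

Run:
```python
from bt import *
s=status.state();print(sh(s["eef_pos"]),s["ft_force"].round(1))
im,d,W=cloud("top")
S=W-P;X=S@ex;Y=S@ey;Z=S[...,2]
m=(d>0)&(Z>33)&(Z<50)&(abs(X)<66)&(Y<10)&(Y>-95);print("bar",X[m].mean(),np.median(Y[m]),np.percentile(Y[m],[5,95]))
```

```text
[ -1.  -27.3  14.1] [ 2.2 -3.7  0.8]
bar 21.486311205592056 -12.299965990669609 [-20.88678612   3.09956244]
```

Request:
send_rows --series '[{"grip": 0,"slide": [0.27,0,0.13],"dr": [0,0,0]},{"grip": 0,"slide": [0.27,0,0.13],"dr": [0,0,0]},{"grip": 0,"slide": [0.18,0,0.09],"dr": [0,0,0]},{"grip": 0,"slide": [0.09,0,0.04],"dr": [0,0,0]},{"grip": 0,"slide": [0.09,0,0.04],"dr": [0,0,0]},{"grip": 0,"slide": [0,0,0],"dr": [0,0,0]}]'

```text
time_s: 15.87
eef_pos: [572.9, 99.1, 88.1]
eef_rot: [0.624, 0.749, 0.143, -0.172]
ft_force: [1.0, -4.0, -0.4]
gripper_width: 0.7
finger_force: 1.8
```

Request:
send_rows --series '[{"grip": 0,"slide": [0.09,0,0.04],"dr": [0,0,0]},{"grip": 0,"slide": [0.09,0,0.04],"dr": [0,0,0]},{"grip": 0,"slide": [0,0,0],"dr": [0,0,0]}]'

```text
time_s: 16.12
eef_pos: [572.6, 100.9, 88.1]
eef_rot: [0.624, 0.749, 0.143, -0.172]
ft_force: [1.7, -5.5, -0.2]
gripper_width: 0.6
finger_force: 2.3
```

Request:
send_rows --series '[{"grip": 0,"slide": [0.09,0,0.04],"dr": [0,0,0]},{"grip": 0,"slide": [0.09,0,0.04],"dr": [0,0,0]},{"grip": 0,"slide": [0,0,0],"dr": [0,0,0]}]'

```text
time_s: 16.37
eef_pos: [572.2, 102.8, 88.1]
eef_rot: [0.624, 0.749, 0.143, -0.172]
ft_force: [0.9, -5.3, -1.1]
gripper_width: 0.6
finger_force: 2.4
```

Request:
send_rows --series '[{"grip": 0,"slide": [0.09,0,0.04],"dr": [0,0,0]},{"grip": 0,"slide": [0,0,0],"dr": [0,0,0]}]'

```text
time_s: 16.53
eef_pos: [572.1, 103.5, 88.1]
eef_rot: [0.624, 0.749, 0.143, -0.171]
ft_force: [1.9, -6.4, -0.9]
gripper_width: 0.5
finger_force: 3.0
```

Request:
send_rows --series '[{"grip": 0,"slide": [0.09,0,0.04],"dr": [0,0,0]},{"grip": 0,"slide": [0,0,0],"dr": [0,0,0]}]'

```text
time_s: 16.7
eef_pos: [572.1, 103.8, 88.1]
eef_rot: [0.625, 0.749, 0.142, -0.171]
ft_force: [1.3, -10.1, -0.2]
gripper_width: 0.4
finger_force: 4.6
```

Request:
send_rows --series '[{"grip": 0,"slide": [0.07,0,0.03],"dr": [0,0,0]},{"grip": 0,"slide": [0,0,0],"dr": [0,0,0]},{"grip": 0,"slide": [0,0,0],"dr": [0,0,0]}]'

```text
time_s: 16.95
eef_pos: [572.1, 104.0, 88.1]
eef_rot: [0.625, 0.749, 0.142, -0.17]
ft_force: [1.0, -12.1, 0.1]
gripper_width: -0.3
finger_force: 5.9
```

Request:
send_rows --series '[{"grip": 0,"slide": [-0.9,0,-0.43],"dr": [0,0,0]},{"grip": 0,"slide": [-0.9,0,-0.43],"dr": [0,0,0]},{"grip": 0,"slide": [0,0,-3],"dr": [0,0,0]},{"grip": 0,"slide": [0,0,-4],"dr": [0,0,0]},{"grip": 0,"slide": [0,0,-4],"dr": [0,0,0]},{"grip": 0,"slide": [0,0,-4],"dr": [0,0,0]},{"grip": 0,"slide": [0,0,0],"dr": [0,0,0]}]'

```text
time_s: 17.53
eef_pos: [589.3, 18.8, 229.8]
eef_rot: [0.625, 0.749, 0.145, -0.167]
ft_force: [0.8, -0.1, 0.1]
gripper_width: 0.6
finger_force: 0.0
```

Run:
```python
from bt import *
im,d,W=cloud("top")
S=W-P;X=S@ex;Y=S@ey;Z=S[...,2]
m=(d>0)&(Z>33)&(Z<50)&(abs(X)<66)&(Y<15)&(Y>-95);print("bar",X[m].mean(),np.median(Y[m]),np.percentile(Y[m],[5,95]))
m=(d>0)&(Z>118)&(Z<145)&(abs(X)<50)&(abs(Y-35)<40);r=cv2.minEnclosingCircle(np.stack([X[m],Y[m]],1).astype(np.float32));print("cap",r,np.median(Z[m]))
# hood remeasure
m=(d>0)&(Z>0)&(Z<22)&(X<-75);n,l,st,c=cv2.connectedComponentsWithStats(m.astype(np.uint8));k=1+np.argmax(st[1:,4])
rr=cv2.minAreaRect(np.stack([X[l==k],Y[l==k]],1).astype(np.float32));print("hood",rr)
cv2.imwrite("pics/t2.png",cv2.resize(im[150:245,150:260],None,fx=6,fy=6,interpolation=cv2.INTER_CUBIC))
print(status.state()["eef_pos"],sh(H))
```

```text
bar -1.642365684803711 -1.7698024952412519 [-8.18866382  6.20846776]
cap ((-2.268941640853882, 38.1776123046875), 20.40691375732422) 131.3740453567475
hood ((-91.56851959228516, -632.0692138671875), (64.51188659667969, 24.545146942138672), 82.58746337890625)
[588.28260877  20.24132202 226.24553724] [-95.3 -32.1 -11. ]
```

View pics/t2.png

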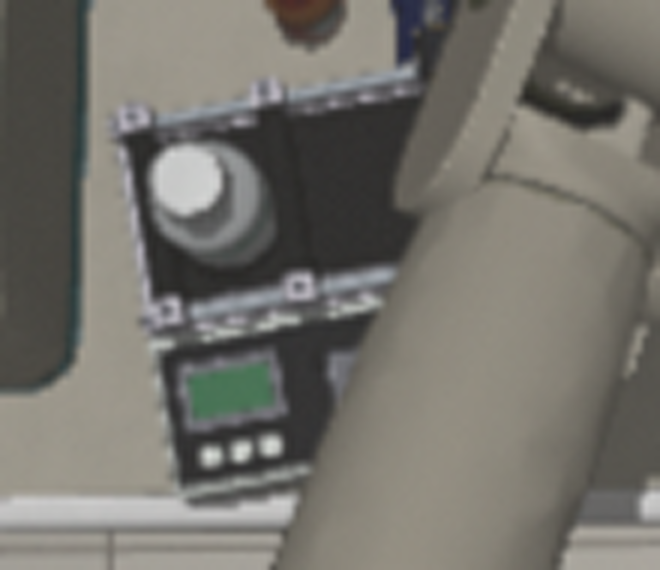

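The bar is now at about 74.7 mm travel and the bottle is clamped upright at x≈-2, y≈38. In the crop, the bottle is at (210,200) between the bars, with the loose bar at about (290,190). The arm hides the hood. I'll grip the hood by its free sides and swing it up along its arc.

```bash
cat >> h.py <<'E'
TA=.3
zh=-np.cos(TA)*up+np.sin(TA)*ex
Rh=Rt(zh,-ey)
def hoodtcp(th,back=9,px=-42,pz=14):
    r=np.hypot(px,pz);g=np.arctan2(pz,-px)+th
    return H-r*np.cos(g)*ex+r*np.sin(g)*up+back*zh
E
python3 - <<'E'
from h import *
q0=status.state()["joint_pos"];print(q0.round(2))
for sg in(1,-1):
  G=Rt(zh,sg*ey)
  for p in(hoodtcp(0)+80*up,hoodtcp(0),hoodtcp(.8),hoodtcp(1.5)):print(sg,ik(p,G,q0),p.round(1))
  rel(hoodtcp(0)+100*up,G)
E
```

```text
[-0.33  0.53  1.27  0.39  1.57 -0.56]
1 (array([-0.185,  0.107,  2.05 ,  0.162,  0.709, -2.042]), 0.0, 0.0) [444.   62.  148.4]
1 (array([-0.185,  0.268,  2.131,  0.233,  0.472, -2.127]), 0.0, 0.0) [444.   62.   68.4]
1 (array([-0.163,  0.255,  2.048,  0.187,  0.562, -2.056]), 0.0, 0.0) [466.4  66.1  94.3]
1 (array([-0.139,  0.307,  1.963,  0.166,  0.592, -2.012]), 0.0, 0.0) [496.1  71.4  97.3]
at [588.3  20.2 226.2] slide cm [  3.54 -13.49   8.05] turn [ 0.123 -0.582 -1.595]
-1 (array([-0.185,  0.107,  2.05 ,  0.162,  0.709,  1.1  ]), 0.0, 0.0) [444.   62.  148.4]
-1 (array([-0.185,  0.268,  2.131,  0.233,  0.472,  1.015]), 0.0, 0.0) [444.   62.   68.4]
-1 (array([-0.163,  0.255,  2.048,  0.187,  0.562,  1.085]), 0.0, 0.0) [466.4  66.1  94.3]
-1 (array([-0.139,  0.307,  1.963,  0.166,  0.592,  1.13 ]), 0.0, 0.0) [496.1  71.4  97.3]
at [588.3  20.2 226.2] slide cm [  3.54 -13.49   8.05] turn [-0.571 -0.121  1.466]
```

Request:
send_rows --series '[{"grip": 7,"slide": [0,0,-1],"dr": [0,0,0]},{"grip": 7,"slide": [0,0,0],"dr": [-0.0444,-0.0094,0.1128]},{"grip": 7,"slide": [0,0,0],"dr": [-0.0444,-0.0094,0.1128]},{"grip": 7,"slide": [0,0,0],"dr": [-0.0444,-0.0094,0.1128]},{"grip": 7,"slide": [0,0,0],"dr": [-0.0444,-0.0094,0.1128]},{"grip": 7,"slide": [0,0,0],"dr": [-0.0444,-0.0094,0.1128]},{"grip": 7,"slide": [0,0,0],"dr": [-0.0444,-0.0094,0.1128]},{"grip": 7,"slide": [0,0,0],"dr": [-0.0444,-0.0094,0.1128]},{"grip": 7,"slide": [0,0,0],"dr": [-0.0444,-0.0094,0.1128]},{"grip": 7,"slide": [0,0,0],"dr": [-0.0444,-0.0094,0.1128]},{"grip": 7,"slide": [0,0,0],"dr": [-0.0444,-0.0094,0.1128]},{"grip": 7,"slide": [0,0,0],"dr": [-0.0444,-0.0094,0.1128]}]'

```text
time_s: 18.58
eef_pos: [587.1, 18.1, 230.9]
eef_rot: [0.967, 0.201, 0.152, -0.04]
ft_force: [0.8, 0.2, -0.2]
gripper_width: 69.9
finger_force: 0.0
```

Request:
send_rows --series '[{"grip": 7,"slide": [0,0,0],"dr": [-0.0444,-0.0094,0.1128]},{"grip": 7,"slide": [0,0,0],"dr": [-0.0444,-0.0094,0.1128]},{"grip": 7,"slide": [0,0,0],"dr": [0,0,0]},{"grip": 7,"slide": [0,0,0],"dr": [0,0,0]}]'

```text
time_s: 18.92
eef_pos: [587.4, 18.5, 231.3]
eef_rot: [0.985, 0.09, 0.146, -0.013]
ft_force: [-0.5, -0.3, -0.5]
gripper_width: 69.9
finger_force: 0.0
```

Run:
```python
from h import *
rel(hoodtcp(0)-100*zh,Rh)
```

```text
at [587.4  18.5 231.3] slide cm [-17.52  -6.91   1.71] turn [-0.     0.005  0.004]
```

Request:
send_rows --series '[{"grip": 7,"slide": [-3.5,-1.38,0.34],"dr": [0,0,0]},{"grip": 7,"slide": [-3.5,-1.38,0.34],"dr": [0,0,0]},{"grip": 7,"slide": [-3.5,-1.38,0.34],"dr": [0,0,0]},{"grip": 7,"slide": [-3.5,-1.38,0.34],"dr": [0,0,0]},{"grip": 7,"slide": [-3.5,-1.38,0.34],"dr": [0,0,0]},{"grip": 7,"slide": [0,0,0],"dr": [0,0,0]}]'

```text
time_s: 19.42
eef_pos: [408.5, 58.9, 160.3]
eef_rot: [0.986, 0.09, 0.142, -0.014]
ft_force: [0.3, -0.4, -0.8]
gripper_width: 70.0
finger_force: 0.0
```

Run:
```python
from h import *
rel(hoodtcp(0)-100*zh,Rh);rel(hoodtcp(0),Rh)
im,d,W=cloud("wrist");cv2.imwrite("pics/w5.png",im)
q=W-H;X=q@ex;Y=q@ey;Z=q[...,2]
m=(d>0)&(Z>11)&(Z<30)&(X<5)&(X>-85)&(abs(Y)<50);print(m.sum(),np.median(Z[m]))
rr=cv2.minAreaRect(np.stack([X[m],Y[m]],1).astype(np.float32));print("hood rel hinge",rr)
```

```text
at [408.5  58.9 160.3] slide cm [ 0.67  0.32 -0.18] turn [-0.004  0.014  0.003]
at [408.5  58.9 160.3] slide cm [0.8  0.35 9.82] turn [-0.004  0.014  0.003]
6425 19.574386644398714
hood rel hinge ((-35.84744644165039, -0.009798049926757812), (73.09690856933594, 52.030574798583984), 0.3863784372806549)
```

View pics/w5.png

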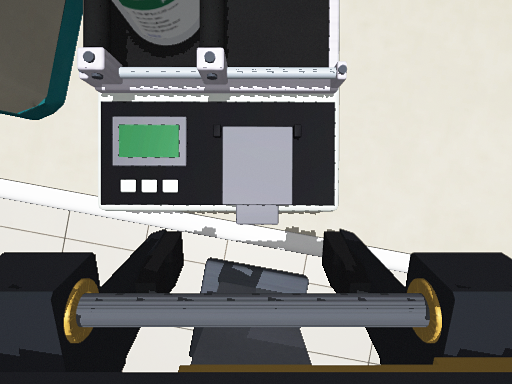

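The hood is at (258,165) with its lip at (257,215). It is centred, and its measured 73×52 mm footprint matches my hinge estimate to under 1 mm. I'll go down over its sides.

Request:
send_rows --grip_force 12 --series '[{"grip": 7,"slide": [0.2,0.09,2.4],"dr": [0,0.014,0]},{"grip": 7,"slide": [0.2,0.09,2.4],"dr": [0,0,0]},{"grip": 7,"slide": [0.2,0.09,2.4],"dr": [0,0,0]},{"grip": 7,"slide": [0.1,0.08,1.8],"dr": [0,0,0]},{"grip": 7,"slide": [0,0,0],"dr": [0,0,0]},{"grip": 7,"slide": [0,0,0],"dr": [0,0,0]}]'

```text
time_s: 19.97
eef_pos: [450.5, 58.9, 80.9]
eef_rot: [0.984, 0.088, 0.154, -0.013]
ft_force: [0.4, 0.1, 0.9]
gripper_width: 70.3
finger_force: 0.0
```

Run:
```python
from h import *
rel(hoodtcp(0),Rh)
```

```text
at [450.5  58.9  80.9] slide cm [-0.94 -0.42  1.01] turn [ 0.001 -0.01   0.001]
```

Request:
send_rows --series '[{"grip": 7,"slide": [-0.47,-0.21,0.5],"dr": [0,-0.01,0]},{"grip": 7,"slide": [-0.47,-0.21,0.5],"dr": [0,0,0]},{"grip": 7,"slide": [0,0,0],"dr": [0,0,0]},{"grip": 7,"slide": [0,0,0],"dr": [0,0,0]}]'

```text
time_s: 20.3
eef_pos: [443.1, 62.5, 68.9]
eef_rot: [0.985, 0.088, 0.149, -0.012]
ft_force: [-0.3, 0.4, -0.7]
gripper_width: 69.6
finger_force: 0.0
```

Run:
```python
from h import *
rel(hoodtcp(0),Rh)
```

```text
at [443.1  62.5  68.9] slide cm [0.06 0.06 0.07] turn [ 0.002 -0.001  0.   ]
```

Within 1 mm. I'll close on the hood.

Request:
send_rows --series '[{"grip": 4.6,"slide": [0.03,0.03,0],"dr": [0,0,0]},{"grip": 4.6,"slide": [0,0,0],"dr": [0,0,0]},{"grip": 4.6,"slide": [0,0,0],"dr": [0,0,0]},{"grip": 4.6,"slide": [0,0,0],"dr": [0,0,0]},{"grip": 4.6,"slide": [0,0,0],"dr": [0,0,0]},{"grip": 4.6,"slide": [0,0,0],"dr": [0,0,0]}]'

```text
time_s: 20.8
eef_pos: [443.8, 62.1, 69.0]
eef_rot: [0.985, 0.088, 0.15, -0.012]
ft_force: [-1.2, 1.6, 5.1]
gripper_width: 52.0
finger_force: 12.0
```

Run:
```python
from h import *
s=status.state();p=s["eef_pos"];print(p,s["finger_force"],s["gripper_width"])
R0=R.from_quat(s["eef_rot"]);z=R0.apply([0,0,1]);c=p-9*z-H
px,pz=c@ex,c[2];print(px,pz)
r=np.hypot(px,pz);g0=np.arctan2(pz,-px)
pos=lambda t:np.array([-r*np.cos(g0+t),r*np.sin(g0+t)])
t=np.linspace(0,1.6,15)
for a,b2 in zip(t[:-1],t[1:]):
    dlt=pos(b2)-pos(a);v=dlt[0]*ex+dlt[1]*up;print(round(b2,2),(R0.inv().apply(v)/10).round(2))
```

```text
[443.80365527  62.1269986   68.97170654] 12.000207751229937 51.97705689599258
-42.17015034178479 14.566069176706847
0.11 [ 0.32  0.   -0.39]
0.23 [ 0.37  0.   -0.35]
0.34 [ 0.41  0.   -0.31]
0.46 [ 0.44  0.   -0.26]
0.57 [ 0.46  0.   -0.21]
0.69 [ 0.49  0.   -0.15]
0.8 [ 0.5  0.  -0.1]
0.91 [ 0.51 -0.   -0.04]
1.03 [ 0.51 -0.    0.02]
1.14 [ 0.5  -0.    0.08]
1.26 [ 0.49 -0.    0.13]
1.37 [ 0.47 -0.    0.19]
1.49 [ 0.45 -0.    0.24]
1.6 [ 0.42 -0.    0.29]
```

Request:
send_rows --series '[{"grip": 4.6,"slide": [0.32,0,-0.39],"dr": [0,0,0]},{"grip": 4.6,"slide": [0.37,0,-0.35],"dr": [0,0,0]},{"grip": 4.6,"slide": [0.41,0,-0.31],"dr": [0,0,0]},{"grip": 4.6,"slide": [0.44,0,-0.26],"dr": [0,0,0]},{"grip": 4.6,"slide": [0.46,0,-0.21],"dr": [0,0,0]},{"grip": 4.6,"slide": [0.49,0,-0.15],"dr": [0,0,0]},{"grip": 4.6,"slide": [0,0,0],"dr": [0,0,0]}]'

```text
time_s: 21.38
eef_pos: [463.1, 65.6, 92.9]
eef_rot: [0.985, 0.088, 0.15, -0.012]
ft_force: [-4.4, -1.7, 6.8]
gripper_width: 51.9
finger_force: 12.0
```

Request:
send_rows --series '[{"grip": 4.6,"slide": [0.5,0,-0.1],"dr": [0,0,0]},{"grip": 4.6,"slide": [0.51,0,-0.04],"dr": [0,0,0]},{"grip": 4.6,"slide": [0.51,0,0.02],"dr": [0,0,0]},{"grip": 4.6,"slide": [0.5,0,0.08],"dr": [0,0,0]},{"grip": 4.6,"slide": [0,0,0],"dr": [0,0,0]}]'

```text
time_s: 21.8
eef_pos: [482.2, 69.1, 98.9]
eef_rot: [0.985, 0.087, 0.15, -0.012]
ft_force: [-1.9, 1.1, 5.8]
gripper_width: 51.7
finger_force: 12.0
```

Request:
send_rows --series '[{"grip": 4.6,"slide": [0.49,0,0.13],"dr": [0,0,0]},{"grip": 4.6,"slide": [0.47,0,0.19],"dr": [0,0,0]},{"grip": 4.6,"slide": [0.45,0,0.24],"dr": [0,0,0]},{"grip": 4.6,"slide": [0.42,0,0.29],"dr": [0,0,0]},{"grip": 4.6,"slide": [0,0,0],"dr": [0,0,0]}]'

```text
time_s: 22.22
eef_pos: [501.9, 72.6, 96.1]
eef_rot: [0.985, 0.087, 0.15, -0.012]
ft_force: [0.1, 3.2, 4.9]
gripper_width: 52.2
finger_force: 12.0
```

Run:
```python
from h import *
s=status.state();p=s["eef_pos"];R0=R.from_quat(s["eef_rot"]);z=R0.apply([0,0,1]);c=p-9*z-H
print(c@ex,c[2],"guard~",np.arctan2(c[2],-(c@ex))-np.arctan2(14.57,42.17),s["gripper_width"],s["finger_force"],s["ft_force"])
```

```text
16.868076621602754 41.67311037206804 guard~ 1.6227431506519068 52.19294646468172 12.000350538874045 [0.11891048 3.23215701 4.88821233]
```

Hood at about 1.6 rad. I'll release, let it fall open, and retract.

Request:
send_rows --series '[{"grip": 7,"slide": [0,0,0],"dr": [0,0,0]},{"grip": 7,"slide": [0,0,0],"dr": [0,0,0]},{"grip": 7,"slide": [0,0,0],"dr": [0,0,0]},{"grip": 7,"slide": [0,0,0],"dr": [0,0,0]},{"grip": 7,"slide": [0,0,0],"dr": [0,0,0]},{"grip": 7,"slide": [0,0,-2],"dr": [0,0,0]},{"grip": 7,"slide": [0,0,-4],"dr": [0,0,0]},{"grip": 7,"slide": [0,0,-4],"dr": [0,0,0]},{"grip": 0,"slide": [0,0,0],"dr": [0,0,0]},{"grip": 0,"slide": [0,0,0],"dr": [0,0,0]}]'

```text
time_s: 23.05
eef_pos: [472.0, 67.1, 192.9]
eef_rot: [0.985, 0.087, 0.151, -0.012]
ft_force: [-0.9, 0.6, -0.9]
gripper_width: 59.0
finger_force: 0.0
```

Run:
```python
from h import *
s=status.state();print(s["eef_pos"])
im,d,W=cloud("wrist");cv2.imwrite("pics/w6.png",im)
q=W-H;X=q@ex;Y=q@ey;Z=q[...,2]
m=(d>0)&(abs(Y)<20)&(X>-10)&(X<60)&(Z>30)&(Z<85);print("hood",m.sum(),W[m].mean(0) if m.any() else "",np.percentile(X[m],[2,98]),np.percentile(Z[m],[2,98]))
w=(d>0)&(im.min(-1)>150)&(abs(Z-14)<8)&(X<-5)&(X>-60)&(abs(Y)<26);print("btn",w.sum(),X[w].mean(),Y[w].mean(),np.median(Z[w]))
rr=cv2.minEnclosingCircle(np.stack([X[w],Y[w]],1).astype(np.float32));print(rr)
```

```text
[472.00280164  67.12519877 192.92175245]
hood 1593 [506.73077751  73.4071991  118.48883925] [14.13777097 34.39008766] [50.74500046 66.48493537]
btn 614 -26.549995410800154 0.02630364655282061 16.590509625874517
((-29.38385009765625, -0.02006421610713005), 14.493712425231934)
```

View pics/w6.png

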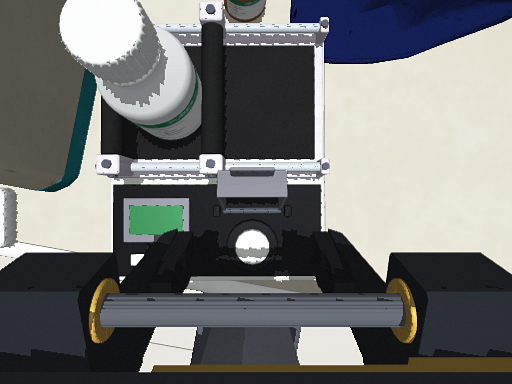

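The hood stands open on its own at (252,185) and the button is clear at (252,245), so I'll press with shut fingers.

Run:
```python
from h import *
for z in(30,16,10,6):rel(H-24*ex+z*up,Rh)
```

```text
at [471.5  67.2 191.2] slide cm [-4.13  0.01  9.  ] turn [ 0.002 -0.002 -0.001]
at [471.5  67.2 191.2] slide cm [-4.54  0.   10.34] turn [ 0.002 -0.002 -0.001]
at [471.5  67.2 191.2] slide cm [-4.72  0.   10.91] turn [ 0.002 -0.002 -0.001]
at [471.5  67.2 191.2] slide cm [-4.84  0.   11.3 ] turn [ 0.002 -0.002 -0.001]
```

Request:
send_rows --series '[{"grip": 0,"slide": [-1.37,0,3],"dr": [0,0,0]},{"grip": 0,"slide": [-1.37,0,3],"dr": [0,0,0]},{"grip": 0,"slide": [-1.37,0,3],"dr": [0,0,0]},{"grip": 0,"slide": [0,0,0],"dr": [0,0,0]},{"grip": 0,"slide": [0,0,0],"dr": [0,0,0]}]'

```text
time_s: 23.52
eef_pos: [458.3, 65.1, 91.7]
eef_rot: [0.985, 0.087, 0.147, -0.013]
ft_force: [0.3, 0.9, 0.3]
gripper_width: 21.3
finger_force: 0.0
```

Run:
```python
from h import *
s=status.state();print(s["gripper_width"],s["ft_force"])
for z in(17,11):rel(H-24*ex+z*up,Rh)
```

```text
21.264394427789714 [0.30142763 0.86779886 0.29433561]
at [458.3  65.1  91.7] slide cm [-0.28  0.04  1.14] turn [ 0.001  0.004 -0.001]
at [458.3  65.1  91.7] slide cm [-0.45  0.04  1.71] turn [ 0.001  0.004 -0.001]
```

Request:
send_rows --series '[{"grip": 0,"slide": [-0.14,0,0.4],"dr": [0,0,0]},{"grip": 0,"slide": [-0.14,0,0.4],"dr": [0,0,0]},{"grip": 0,"slide": [0,0,0.25],"dr": [0,0,0]},{"grip": 0,"slide": [-0.04,0,0.14],"dr": [0,0,0]},{"grip": 0,"slide": [0,0,0],"dr": [0,0,0]},{"grip": 0,"slide": [0,0,0],"dr": [0,0,0]}]'

```text
time_s: 24.02
eef_pos: [460.3, 64.9, 81.4]
eef_rot: [0.985, 0.088, 0.15, -0.012]
ft_force: [1.0, 0.8, 3.2]
gripper_width: 0.4
finger_force: 1.5
```

Request:
send_rows --series '[{"grip": 0,"slide": [-0.04,0,0.14],"dr": [0,0,0]},{"grip": 0,"slide": [-0.04,0,0.14],"dr": [0,0,0]},{"grip": 0,"slide": [0,0,0],"dr": [0,0,0]},{"grip": 0,"slide": [0,0,0],"dr": [0,0,0]}]'

```text
time_s: 24.35
eef_pos: [460.4, 64.9, 78.6]
eef_rot: [0.985, 0.088, 0.15, -0.012]
ft_force: [-1.5, 0.6, 10.3]
gripper_width: 0.7
finger_force: 5.0
```

Request:
send_rows --series '[{"grip": 0,"slide": [-0.04,0,0.14],"dr": [0,0,0]},{"grip": 0,"slide": [0,0,0],"dr": [0,0,0]},{"grip": 0,"slide": [0,0,0],"dr": [0,0,0]}]'

```text
time_s: 24.6
eef_pos: [460.6, 64.9, 78.1]
eef_rot: [0.985, 0.088, 0.151, -0.012]
ft_force: [-9.3, -0.4, 25.6]
gripper_width: 0.7
finger_force: 12.8
```

The button is bottomed out at 25 N. Retracting.

Request:
send_rows --series '[{"grip": 0,"slide": [0,0,-1],"dr": [0,0,0]},{"grip": 0,"slide": [0,0,-3],"dr": [0,0,0]},{"grip": 0,"slide": [0,0,-4],"dr": [0,0,0]},{"grip": 0,"slide": [0,0,-4],"dr": [0,0,0]},{"grip": 0,"slide": [0,0,-3],"dr": [0,0,0]},{"grip": 0,"slide": [0,0,0],"dr": [0,0,0]},{"grip": 0,"slide": [0,0,0],"dr": [0,0,0]},{"grip": 0,"slide": [0,0,0],"dr": [0,0,0]}]'

```text
time_s: 25.27
eef_pos: [415.5, 57.5, 218.5]
eef_rot: [0.985, 0.087, 0.148, -0.013]
ft_force: [0.0, 0.3, -0.7]
gripper_width: 0.6
finger_force: 0.0
```

Run:
```python
from bt import *
s=status.state();print(s["time_s"],s["eef_pos"],s["ft_force"])
im,d,W=cloud("wrist")
q=W-H;X=q@ex;Y=q@ey;Z=q[...,2]
m=(d>0)&(abs(Y)<20)&(X>-10)&(X<60)&(Z>30)&(Z<85);print("hood",m.sum(),np.percentile(X[m],[2,98]),np.percentile(Z[m],[2,98]))
w=(d>0)&(im.min(-1)>150)&(abs(Z-14)<8)&(X<-5)&(X>-60)&(abs(Y)<26);print("btn z",w.sum(),np.median(Z[w]))
im,d,W=cloud("top");S=W-P;X=S@ex;Y=S@ey;Z=S[...,2]
m=(d>0)&(Z>33)&(Z<50)&(abs(X)<66)&(Y<15)&(Y>-95);print("bar",np.median(Y[m]))
m=(d>0)&(Z>118)&(Z<145)&(abs(X)<50)&(abs(Y-35)<40);print("cap",cv2.minEnclosingCircle(np.stack([X[m],Y[m]],1).astype(np.float32)),np.median(Z[m]))
```

```text
25.2667 [415.49868411  57.50008104 218.52544637] [ 0.01745437  0.25734661 -0.71622517]
hood 1410 [13.78321192 33.88821004] [50.97022495 66.48838549]
btn z 745 16.593944312999383
bar -1.6431613994589935
cap ((-2.5689215660095215, 37.607173919677734), 20.352834701538086) 131.83814214698282
```

All the checks pass, so I'll hand it in.

```bash
python3 -c "
from cell import workorder;print(workorder.close_job())"
```

```text
the job is handed in; nothing more can be done
None
```

The job is handed in at about 25 s on the robot's clock: the bottle is clamped upright between the bars, the hood stays open by itself, the start button was pressed fully down and has sprung back, and the arm is clear; the hand-in gave no verdict.

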